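# Hook the latch plate over the stock chest's T-headed stud

## Task

Lock the stock chest: take the steel latch plate with the oblong eye (not its twin with the round hole), tilt it so that the end of its eye goes under one end of the T-headed stud on the lid, gently draw it up against the stud, and level it past the other end of the head. Then slide the plate along the slot until its eye is centred over the middle of the slot in the lid, and leave it lying flat on the lid, held under the head. Do not force it, and leave the other things on the table where they are.

Things in the scene. Friction and masses are not known exactly. Their poses are not given: they have to be found in the camera images.
- chest: Grey steel stock chest, closed flat lid, fixed to the table; 176 (x) by 256 (y) by 60 mm high. Origin: centre of underside; z up; y along its long side and the lid's slot. Lid bare but for a steel T-headed stud standing up through the slot: round shank 8 mm thick; head a flat bar 36 (along y) by 12 by 4 mm, its underside 13 mm, its top 17 mm above the lid. The plate may be hooked from either end.
- lid: The chest's closed lid, a fixed flat steel slab 176 by 256 by 10 mm lying on the chest, its top 60 mm above the table; origin in the middle of its underside. It bears at most 80 N from the plate.
- slot_mid (a point): Middle of the slot (dark strip, 12 by 52 mm) on the lid's top face, 60 mm above the chest's origin; axes as the chest's. The stud is not measured: it stands in the slot's line up to 7 mm either way from this point along y; find it by feel. It is sprung along y: gives 1 mm per 8 N, at most 1.5 mm, and springs back. The stud bears at most 20 N from the plate, any way.
- plate: Latch plate, loose steel, 108.5 mm long (x from -54 to +54.5), 40 wide (y), 4 thick, 0.1 to 0.21 kg. Origin in its underside near mid length; z up. Oblong eye right through it, 26 mm long (x +20 to +46), 18 wide, leaving an 8.5 mm bar at the nose (+x end). Square black grip block, 18 by 18 mm, 30 tall, on its top at x = -30.
- eye (a point): Centre of the latch plate's oblong eye, in the plane of its underside, 33 mm from the plate's origin along +x; axes as the plate's. The eye is shorter than the stud's head: it passes only tilted at least 0.32 rad (about 0.5 is easy), the nose bar under one end of the head and drawn against the shank; once level it cannot lift off.
- grip (a point): Centre of the latch plate's grip block, 19 mm above the underside, 30 mm behind the plate's origin (-x); axes as the plate's.
- plate_round: Bystander: twin of the latch plate with the same grip block, but only a 12 mm round hole in place of the oblong eye. Origin in its underside at mid length. The two plates may lie in either of two places.
- tube0: Bystander: capped jar, 42 mm across, 105 mm tall, origin under its base.
- tube1: Bystander: capped jar like the first.
- tube2: Bystander: capped jar like the first.
- tape: Bystander: roll core lying flat, 90 mm across, 24 mm high, origin under its centre.
- screwdriver: Bystander: screwdriver 170 mm long lying on the table.
- tray: Bystander: white open tray 110 by 160 by 30 mm, origin under its centre.
- tin: Bystander: plain metal tin 64 mm across, 60 mm tall, origin under its base.
Not all that is in view belongs to the job. Leave any blue or green look-alike of the plate alone.

How it is judged:
By the outcome, as a careful person would: the job done as asked, in the order asked, and still so for the second after the job is handed in, with the robot touching nothing.
It also fails if it takes over 50 s, if anything falls off the work surface, if the arm or the gripper's body presses on something with over 40 N, if the wrist force passes 120 N, or if a joint passes its speed limit or range.

## Robot

A 6-joint arm with a two-finger parallel gripper is mounted at the origin on the work surface. World frame = base frame: x ahead of the robot, y to its left, z up, the work surface at z = 0. Lengths are in m, angles in rad, forces in N, time in s.
With the tool pointing down it reaches from about 0.3 to 0.775 m from the base axis. Payload 14.6 kg.
Tool frame: the origin (TCP) lies between the finger pads; the fingertips stand 8 mm ahead of it and the grasp point (between the pads) lies 11 mm behind it; x points along the fingers, y is the direction in which the jaws open and shut, and the axes are right-handed (so a half turn about x gives the same grasp; the last joint's range is limited). The gripper opens to 94 mm and grips with 3 to 60 N. Pads are 16 mm wide; open, the fingers measure 119 mm over their backs; the gripper's body (75 mm by 177 mm) begins 78 mm behind the grasp point.
Start: joints at [1.095, 0.3, 1.521, -0, 1.321, -0.067], TCP at [0.219, 0.505, 0.213] pointing down, gripper open.
Joint ranges: [-3.03, 3.03], [-0.79, 2.21], [0.23, 2.52], [-1.04, 4.18], [0, 3.07], [-2.55, 2.55]. Speed limits (rad/s): [2.22, 2.22, 2.57, 3.14, 3.14, 3.14].

## Interface

Orientations are given as [roll, pitch, yaw] about the fixed x, y, z axes, in that order (R = Rz(yaw) Ry(pitch) Rx(roll)).
In Python, from station import ctrl gives the robot as it stands.
- The arm moves only by the shell command python3 -m creep 'ROWS' [FORCE]. ROWS is a JSON object of lists of equal length, an entry for each row: "hand": the closure, from -1 (fully open) to 1 (shut); "slide": the shift along the tool's x, y, z in m, a list of three; "spin": the turn about the tool's x in degrees. A call has 1 to 12 rows; each row is the pose to reach, as a shift and turn from the pose commanded when the call began, along the tool's axes at that moment; what a row does not reach only later rows make up. A row lasts 1/12 s, in which the tool goes at most 41.7 mm and 7.16 degrees, less where a joint would pass 70% of its speed; a pose out of reach is approached as far as the arm can. A call with a gripper value outside its range is refused whole. The fingers move at their own pace and stop on an object; FORCE is the grip in N (left out, the last holds). Time passes only in rows, so rows that repeat a pose let the fingers close. It gives the time, the measured TCP pose, the force and the opening at its end, in the units of the state.
- ctrl.get_obs(): the state, without advancing time (a new reading comes with each control period).
- ctrl.camera(name): name is "scene" or "side" or "wrist"; returns the picture (384x512x3 uint8, red, green, blue); there is no depth.
- ctrl.calibration(name): a dict with "K" (3x3 intrinsics, pixels), "R" (3x3) and "t" (3): a world point X has camera coordinates R X + t. Camera axes: x right, y down, z forward; pixel columns grow to the right and rows downward; lengths in m; the calibration is good to about 2 mm. A picture is of the moment at which its call begins: read the wrist's pose just before it. calibration takes no time and is no camera call; for the wrist camera it gives the pose at the moment of the call.
- ctrl.hand_in(): hands the job in, once; it reports no verdict.
The state is a dict: "time_s": time; "qpos": joint angles; "joint_vel": joint speeds; "tau": joint torques, N m; "ee_pos": TCP position; "eef_rot": TCP orientation; "force": force on the tool from outside, world axes, zero at the start; "moment": the same for the moment, N m; "grip_width": finger opening in m.
Only numpy, scipy, OpenCV 4.12 (cv2) and the standard library are available. Lean on these libraries where they do the work, as an engineer would, in place of code of your own. Each camera call takes 0.05 s, during which the arm holds its last target.

## Working session

There is one attempt and no reset: what is moved stays moved. The work goes in short steps, Python scripts to look and compute and a shell command to move; the robot and the scene stay as the last step left them, time stands still between calls to the robot, and variables do not carry over. Pictures are saved under pics/ and viewed, and the job is handed in when it is done.

```bash
ls; mkdir -p pics; python3 - <<'E'
from station import ctrl
import cv2,numpy as np
o=ctrl.get_obs(); print({k:np.round(v,4).tolist() for k,v in o.items()})
for n in ("scene","side","wrist"):
    c=ctrl.calibration(n); print(n,np.round(c["K"],1).tolist(),np.round(c["R"],3).tolist(),np.round(c["t"],3).tolist())
    cv2.imwrite(f"pics/{n}0.png",ctrl.camera(n)[:,:,::-1])
E
```

```text
pics
{'time_s': 0.0, 'qpos': [1.0954, 0.3005, 1.5216, 0.0, 1.3207, -0.0666], 'joint_vel': [0.0009, 0.0014, 0.0001, -0.0007, -0.0007, -0.0004], 'tau': [-0.0002, -53.1809, -35.2745, 0.0708, 0.0245, -0.0001], 'ee_pos': [0.2185, 0.5045, 0.2129], 'eef_rot': [-1.6439, 1.5696, -2.0526], 'force': [-0.0718, 0.2372, -0.7804], 'moment': [-0.0361, -0.0238, -0.0039], 'grip_width': 0.0943}
scene [[348.1, 0.0, 257.5], [0.0, 348.1, 189.8], [0.0, 0.0, 1.0]] [[-0.814, 0.581, -0.007], [0.39, 0.537, -0.748], [-0.431, -0.612, -0.663]] [0.414, -0.172, 1.253]
side [[394.1, 0.0, 254.6], [0.0, 394.1, 189.0], [0.0, 0.0, 1.0]] [[0.968, -0.252, 0.012], [-0.182, -0.728, -0.661], [0.175, 0.637, -0.75]] [-0.523, 0.165, 0.964]
wrist [[268.2, 0.0, 259.7], [0.0, 268.2, 190.4], [0.0, 0.0, 1.0]] [[0.399, 0.917, -0.001], [0.89, -0.387, 0.243], [0.223, -0.097, -0.97]] [-0.55, -0.025, 0.392]
```

View pics/scene0.png

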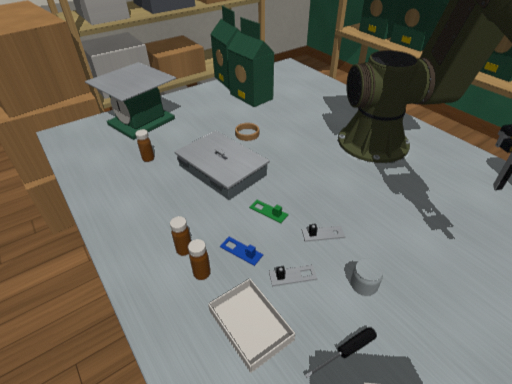

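View pics/side0.png

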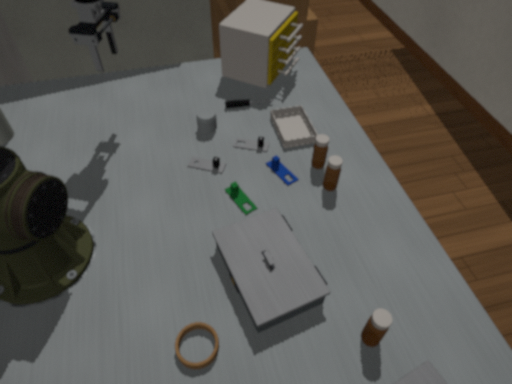

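View pics/wrist0.png

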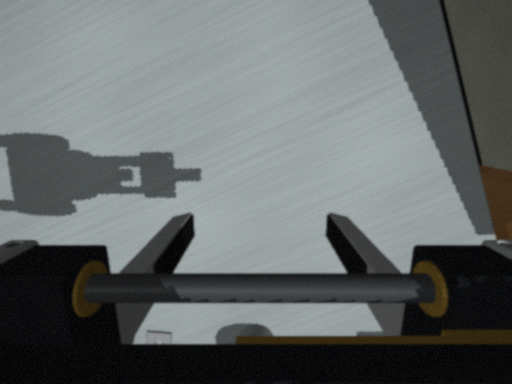

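```bash
python3 - <<'E'
import cv2,numpy as np
a=cv2.imread("pics/scene0.png")
c=np.vstack([cv2.resize(a[215:290,255:355],(800,600))]);cv2.imwrite("pics/s0p.png",c)
b=cv2.resize(a[125:200,165:275],None,fx=7,fy=7,interpolation=2);cv2.imwrite("pics/s0c.png",b)
a=cv2.imread("pics/side0.png")
cv2.imwrite("pics/d0p.png",cv2.resize(a[125:185,180:280],None,fx=8,fy=8,interpolation=2))
cv2.imwrite("pics/d0c.png",cv2.resize(a[205:335,205:335],None,fx=4.5,fy=4.5,interpolation=2))
E
```

```text
(no output)
```

View pics/s0p.png

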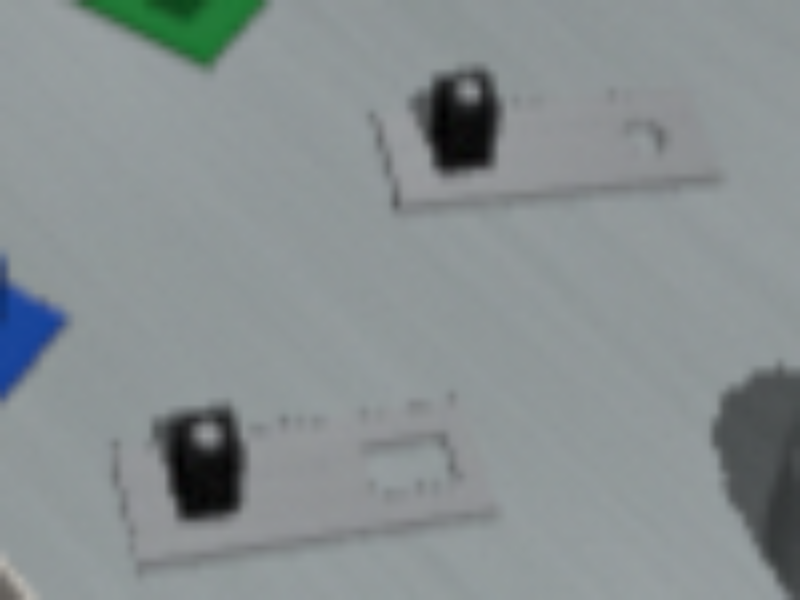

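View pics/s0c.png

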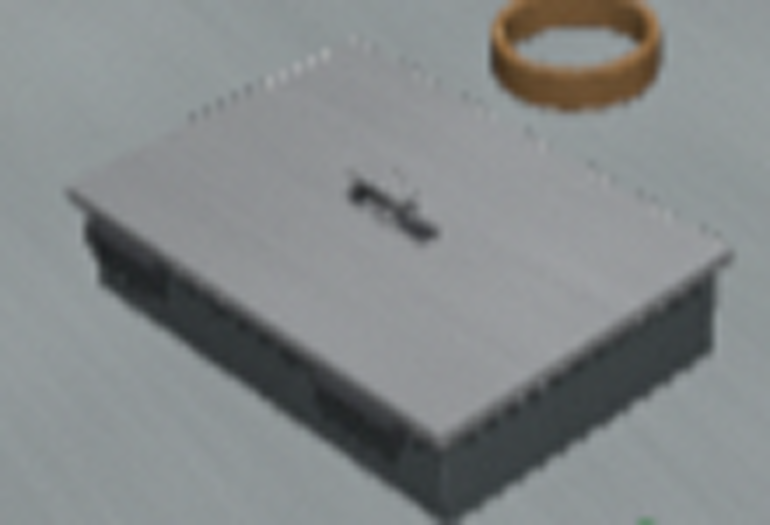

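View pics/d0p.png

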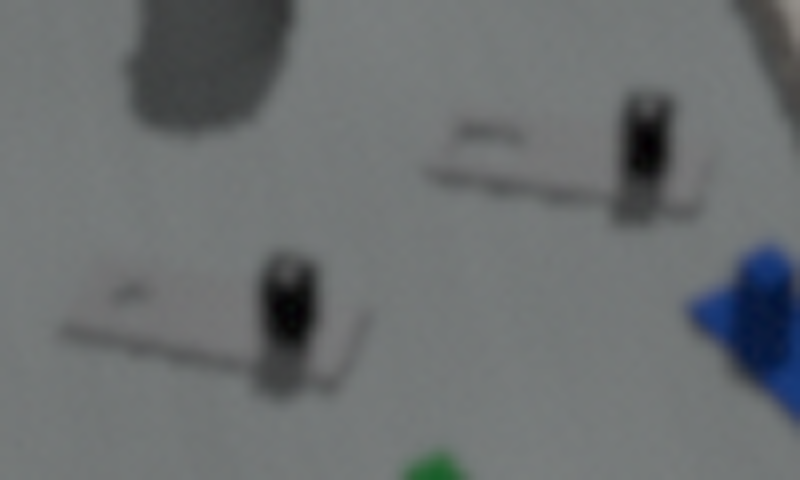

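View pics/d0c.png

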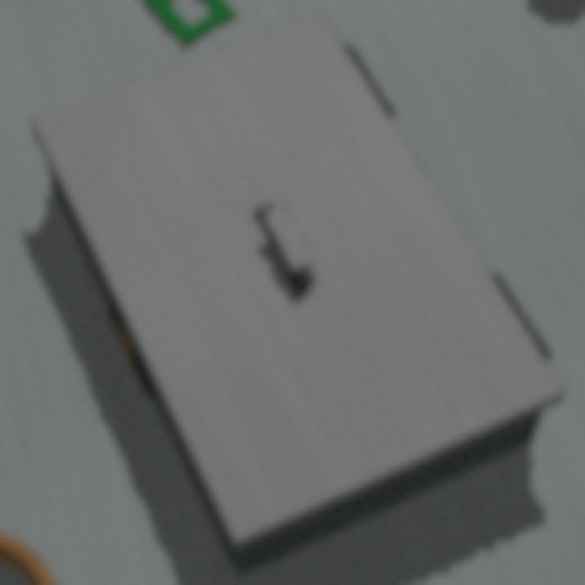

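```bash
cat > h.py <<'E'
import numpy as np
from station import ctrl
def ray(n,uv,z,cal=None):
    c=cal or ctrl.calibration(n);K,R,t=map(np.array,(c["K"],c["R"],c["t"]))
    uv=np.atleast_2d(uv).astype(float)
    d=(np.linalg.inv(K)@np.c_[uv,np.ones(len(uv))].T).T@R
    o=-R.T@t
    return o+d*((z-o[2])/d[:,2])[:,None]
def proj(n,X,cal=None):
    c=cal or ctrl.calibration(n);K,R,t=map(np.array,(c["K"],c["R"],c["t"]))
    p=(K@(R@np.atleast_2d(X).T+t[:,None])).T
    return p[:,:2]/p[:,2:]
E
python3 - <<'E'
from h import *
np.set_printoptions(precision=4,suppress=True)
def sc(p,s,o):return (np.array(p,float)+.0)/s+np.array(o)
for nm,P in (("scene",sc([(68,190),(445,440),(730,250),(355,38)],7,(165,125))),("side",sc([(35,125),(240,545),(562,395),(330,20)],4.5,(205,205)))):
    X=ray(nm,P,.06);print(nm,X,X.mean(0),[np.linalg.norm(X[i]-X[i-1]) for i in range(4)],[np.arctan2(*(X[i]-X[i-1])[[1,0]]) for i in range(4)])
for nm,P in (("scene",sc([(136,562),(495,512),(455,400),(115,440)],8,(255,215))),("side",sc([(428,170),(695,212),(712,150),(465,105)],8,(180,125)))):
    X=ray(nm,P,.004);print(nm,X,X.mean(0),[np.linalg.norm(X[i]-X[i-1]) for i in range(4)],[np.arctan2(*(X[i]-X[i-1])[[1,0]]) for i in range(4)])
print(ray("scene",sc([(203,435)],8,(255,215)),.034),ray("side",sc([(648,110)],8,(180,125)),.034))
E
```

```text
scene [[ 0.633  -0.2801  0.06  ]
 [ 0.5855 -0.0317  0.06  ]
 [ 0.4163 -0.0659  0.06  ]
 [ 0.4613 -0.3149  0.06  ]] [ 0.524  -0.1731  0.06  ] [np.float64(0.17523440751362135), np.float64(0.25285277307688664), np.float64(0.17264823520995473), np.float64(0.2530260334094199)] [np.float64(0.1999755596137336), np.float64(1.7597978641655163), np.float64(-2.9423798384161555), np.float64(-1.3920098120147382)]
side [[ 0.4161 -0.0761  0.06  ]
 [ 0.4629 -0.3233  0.06  ]
 [ 0.6302 -0.2909  0.06  ]
 [ 0.5891 -0.0462  0.06  ]] [ 0.5246 -0.1841  0.06  ] [np.float64(0.17566508983617174), np.float64(0.25160324448800625), np.float64(0.1704329677050363), np.float64(0.24821014127202012)] [np.float64(-2.9701162643919043), np.float64(-1.3836200355025237), np.float64(0.19122491321778304), np.float64(1.7369732630482155)]
scene [[0.6548 0.2627 0.004 ]
 [0.5588 0.311  0.004 ]
 [0.5413 0.2744 0.004 ]
 [0.6342 0.2254 0.004 ]] [0.5973 0.2684 0.004 ] [np.float64(0.04265974809647994), np.float64(0.10742562696676008), np.float64(0.040612258940618505), np.float64(0.10502124918478419)] [np.float64(1.0684050417255464), np.float64(2.6753931622252143), np.float64(-2.015316287387352), np.float64(-0.4855215160408044)]
side [[0.5425 0.2701 0.004 ]
 [0.637  0.2222 0.004 ]
 [0.6532 0.2547 0.004 ]
 [0.565  0.3037 0.004 ]] [0.5994 0.2627 0.004 ] [np.float64(0.04051782120062006), np.float64(0.10601574937677642), np.float64(0.03626432104002787), np.float64(0.10086771908327265)] [np.float64(-2.1616376268908453), np.float64(-0.4689659040199655), np.float64(1.1100936249185394), np.float64(2.633414937890958)]
[[0.6258 0.2556 0.034 ]] [[0.6253 0.2507 0.034 ]]
```

```bash
cat >> h.py <<'E'
from scipy.spatial.transform import Rotation as Ro
np.set_printoptions(precision=4,suppress=True)
def tool(): 
    o=ctrl.get_obs(); return np.array(o["ee_pos"]),Ro.from_euler("xyz",o["eef_rot"]).as_matrix(),o
def to(target,yaw_y=None):
    "slide in mm to take TCP to target; spin deg to bring tool y to heading yaw_y (mod pi)"
    p,R,o=tool(); s=R.T@(np.array(target)-p)*1000
    out=[s]
    if yaw_y is not None:
        c=np.arctan2(R[1,1],R[0,1]); d=(yaw_y-c+np.pi/2)%np.pi-np.pi/2
        out.append(("dyaw world",np.degrees(d),"spin",-np.degrees(d)))
    print("slide mm",*out); return s
def st():
    p,R,o=tool(); print("t",round(o["time_s"],2),"p",p,"ty",np.arctan2(R[1,1],R[0,1]),"tx",R[:,0],"F",np.array(o["force"]),"M",np.array(o["moment"]),"w",o["grip_width"],"q",np.array(o["qpos"]))
E
python3 - <<'E'
from h import *
p,R,o=tool();print(R)
st()
s=lambda *a:ray(*a)
# jars caps (z .105): scene
print("jars scene top",ray("scene",[(142,133),(179,222),(198,245)],.105),"side",ray("side",[(381,318),(323,140),(335,161)],.105))
print("tape",ray("scene",[(247,128)],.024),"blue",ray("scene",[(241,250)],.004),"tin",ray("scene",[(368,268)],.06),"tray",ray("scene",[(250,322)],.03))
g=np.array([.6257,.253]); pd=2.66
to([g[0],g[1],.2],pd+np.pi/2)
E
```

```text
[[-0.0004  0.3975  0.9176]
 [-0.0008  0.9176 -0.3975]
 [-1.     -0.0009 -0.0001]]
t 0.15 p [0.2186 0.5045 0.213 ] ty 1.161954514774605 tx [-0.0004 -0.0008 -1.    ] F [ 0.7958  0.1319 -0.1208] M [ 0.0124 -0.0568 -0.0042] w 0.0942479163747059 q [ 1.0954  0.3003  1.5214 -0.      1.3207 -0.0666]
jars scene top [[ 0.6936 -0.3761  0.105 ]
 [ 0.7702  0.0487  0.105 ]
 [ 0.7669  0.1368  0.105 ]] side [[ 0.6912 -0.3841  0.105 ]
 [ 0.7694  0.1268  0.105 ]
 [ 0.77    0.0407  0.105 ]]
tape [[ 0.3324 -0.3131  0.024 ]] blue [[0.6561 0.1345 0.004 ]] tin [[0.4778 0.3808 0.06  ]] tray [[0.7546 0.3185 0.03  ]]
slide mm [ 13.072  -68.9018 473.5695] ('dyaw world', np.float64(-4.16831617795733), 'spin', np.float64(4.16831617795733))
```

```bash
python3 - <<'E'
from h import *
c=ctrl.calibration("wrist");R,t=np.array(c["R"]),np.array(c["t"])
p,T,o=tool(); C=-R.T@t; print("cam in tool",T.T@(C-p), "fwd in tool",T.T@R[2])
# want plate centre(.60,.265,0) at pixel (256,130)
X=ray("wrist",[(256,130)],0)[0]; print(T.T@(X-p))
# after spin 4.2deg cw... target with tool z heading pd-? 
pd=2.66; ty=pd-np.pi/2-0; tz=ty-np.pi/2
d=np.array([np.cos(tz),np.sin(tz)])
off=(T.T@(X-p))
for h in (.2,):
    tgt=np.array([.60,.263])-off[2]*d
    to([*tgt,h],ty)
E
```

```text
cam in tool [-0.1725  0.0005 -0.0706] fwd in tool [0.97   0.0001 0.2431]
[ 0.213  -0.0046 -0.0613]
slide mm [ 13.075  -74.3982 507.1443] ('dyaw world', np.float64(-4.168316177957343), 'spin', np.float64(4.168316177957343))
```

```bash
python3 -m creep '{"hand":[-1,-1,-1,-1,-1,-1,-0.5,-0.3,-0.2,-0.2,-0.2,-0.2],"slide":[[0,0,0.04],[0,-0.01,0.08],[0,-0.02,0.12],[0,-0.03,0.16],[0,-0.04,0.2],[0,-0.05,0.24],[0,-0.06,0.28],[0,-0.07,0.32],[0,-0.07,0.36],[0,-0.07,0.4],[0,-0.07,0.44],[0,-0.07,0.48]],"spin":[0,0,0,0,0,0,1,2,3,4,4,4]}' 30
python3 -m creep '{"hand":[-0.2,-0.2,-0.2],"slide":[[0,0,0.025],[0,0,0.025],[0,0,0.025]],"spin":[0,0,0]}'
python3 - <<'E'
from h import *
import cv2
st(); cv2.imwrite("pics/w1.png",ctrl.camera("wrist")[:,:,::-1])
E
```

```text
time_s: 1.15
ee_pos: [0.6328, 0.2484, 0.2132]
eef_rot: [-2.415, 1.57, -2.894]
force: [0.8, 0.9, 0.1]
grip_width: 0.0584
time_s: 1.4
ee_pos: [0.6539, 0.2373, 0.2121]
eef_rot: [-2.416, 1.569, -2.896]
force: [0.2, -0.2, 0.5]
grip_width: 0.0565
t 1.4 p [0.6539 0.2373 0.2121] ty 1.0905509116206569 tx [-0.0016 -0.0004 -1.    ] F [ 0.2237 -0.1612  0.5144] M [-0.0012  0.0345 -0.0395] w 0.056531901294335093 q [ 0.2954  0.6421  1.0305  0.0001  1.4707 -0.7951]
```

View pics/w1.png

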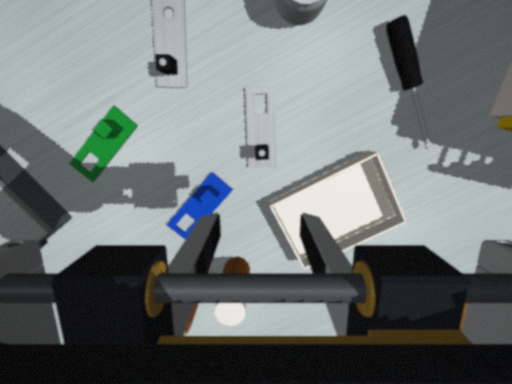

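```bash
python3 - <<'E'
import cv2,numpy as np
a=cv2.imread("pics/w1.png")
cv2.imwrite("pics/w1p.png",cv2.resize(a[80:180,215:305],None,fx=6,fy=6,interpolation=2))
E
```

```text
(no output)
```

View pics/w1p.png

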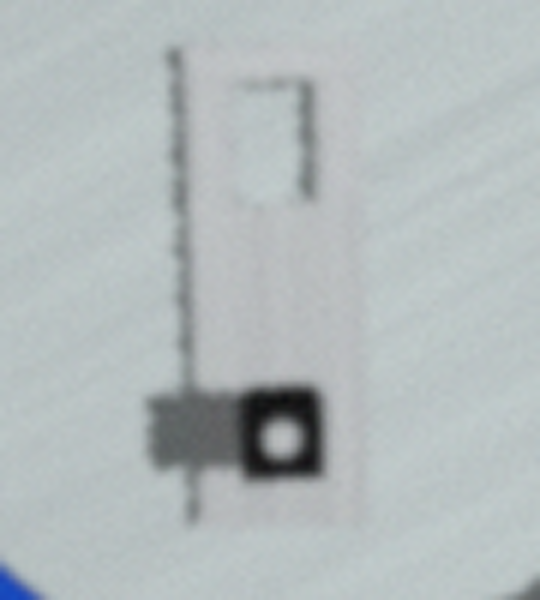

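```bash
python3 - <<'E'
from h import *
f=lambda P:(np.array(P,float)+.5)/6-.5+np.array([215,80])
c=ctrl.calibration("wrist")
X=ray("wrist",f([(185,48),(195,525),(362,525),(357,48)]),.004,c);print(X,[np.linalg.norm(X[i]-X[i-1]) for i in range(4)])
a=X[0]-X[1];b=X[3]-X[2];print("yaw",np.arctan2(a[1],a[0]),np.arctan2(b[1],b[0]))
G=ray("wrist",f([(282,436)]),.034,c)[0];E=ray("wrist",f([(272,142)]),.004,c)[0]; d=(E-G)[:2]
print("grip",G,"eye",E,np.linalg.norm(d),np.arctan2(d[1],d[0]))
yaw=2.63
to([G[0],G[1],.10],yaw-np.pi/2)
E
```

```text
[[0.5407 0.2755 0.004 ]
 [0.6363 0.2269 0.004 ]
 [0.6547 0.2622 0.004 ]
 [0.5584 0.3095 0.004 ]] [np.float64(0.03833001871685004), np.float64(0.10724113023110557), np.float64(0.03990970426809018), np.float64(0.1072652346535504)]
yaw 2.67057423330336 2.685301232970998
grip [0.6242 0.2563 0.034 ] eye [0.5674 0.2835 0.004 ] 0.06301811087559324 2.6956637959034593
slide mm [112.7634   2.8771 -33.8961] ('dyaw world', np.float64(-1.869984806522065), 'spin', np.float64(1.869984806522065))
```

```bash
python3 - <<'E'
from h import *
to([.6243,.2558,.016],2.683-np.pi/2)
E
```

```text
slide mm [196.7634   2.523  -33.5169] ('dyaw world', np.float64(1.1666915076712945), 'spin', np.float64(-1.1666915076712945))
```

```bash
python3 -m creep '{"hand":[-0.2,-0.2,-0.2,-0.2,-0.2,-0.2,-0.2,-0.2,-0.2],"slide":[[0.03,0.0025,-0.015],[0.06,0.0025,-0.0335],[0.09,0.0025,-0.0335],[0.12,0.0025,-0.0335],[0.15,0.0025,-0.0335],[0.175,0.0025,-0.0335],[0.19,0.0025,-0.0335],[0.1965,0.0025,-0.0335],[0.1965,0.0025,-0.0335]],"spin":[-1.2,-1.2,-1.2,-1.2,-1.2,-1.2,-1.2,-1.2,-1.2]}'
python3 - <<'E'
from h import *
import cv2
st(); to([.6243,.2558,.016],2.683-np.pi/2);a=ctrl.camera("wrist")[:,:,::-1];cv2.imwrite("pics/w2.png",a)
E
```

```text
time_s: 2.2
ee_pos: [0.6241, 0.2562, 0.0164]
eef_rot: [-2.366, 1.569, -2.823]
force: [-0.1, 0.2, 0.0]
grip_width: 0.0565
t 2.2 p [0.6241 0.2562 0.0164] ty 1.1138878333971727 tx [-0.0013 -0.0004 -1.    ] F [-0.1201  0.1655  0.0494] M [ 0.0189 -0.0373  0.0574] w 0.056521814590976466 q [ 0.3352  0.7763  1.2797  0.      1.087  -0.7787]
slide mm [ 0.3668 -0.2553  0.3676] ('dyaw world', np.float64(-0.09649527102951906), 'spin', np.float64(0.09649527102951906))
```

View pics/w2.png

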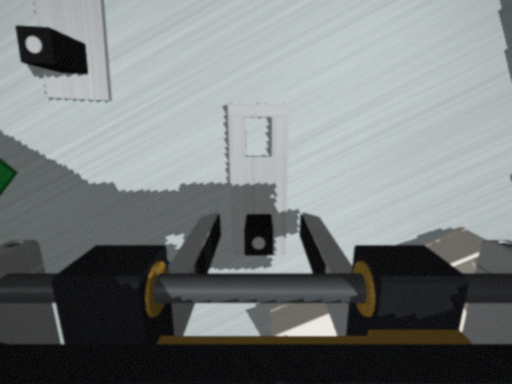

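```bash
python3 -m creep '{"hand":[1,1,1,1,1,1],"slide":[[0,0,0],[0,0,0],[0,0,0],[0,0,0],[0,0,0],[0,0,0]],"spin":[0,0,0,0,0,0]}' 3
python3 -m creep '{"hand":[1,1,1,1,1,1],"slide":[[-0.003,0,0],[-0.006,0,0],[-0.01,0,0],[-0.015,0,0],[-0.02,0,0],[-0.02,0,0]],"spin":[0,0,0,0,0,0]}' 3
python3 - <<'E'
from h import *
import cv2
st(); 
for n in ("side","wrist"): cv2.imwrite(f"pics/{n}3.png",ctrl.camera(n)[:,:,::-1])
a=cv2.imread("pics/side3.png");cv2.imwrite("pics/d3.png",cv2.resize(a[80:200,200:330],None,fx=5,fy=5,interpolation=2))
E
```

```text
time_s: 2.75
ee_pos: [0.625, 0.2558, 0.0172]
eef_rot: [0.798, 1.57, 0.34]
force: [0.3, -0.3, 0.2]
grip_width: 0.0199
time_s: 3.25
ee_pos: [0.6254, 0.256, 0.0385]
eef_rot: [0.789, 1.569, 0.332]
force: [-0.5, 0.1, -1.5]
grip_width: 0.018
t 3.25 p [0.6254 0.256  0.0385] ty 1.1130984914479483 tx [ 0.0018  0.0006 -1.    ] F [-0.5313  0.1147 -1.4792] M [ 0.0039 -0.0868  0.0205] w 0.01802839987740019 q [ 0.3343  0.7487  1.2705 -0.      1.1205 -0.7788]
```

View pics/d3.png

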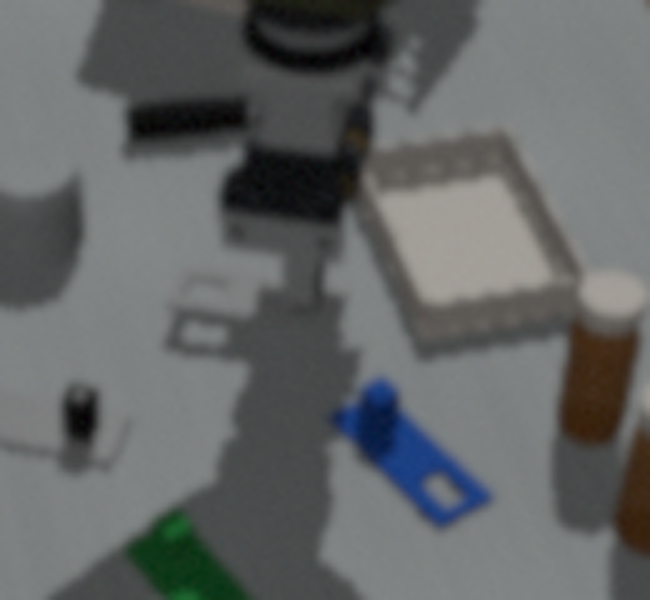

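View pics/wrist3.png

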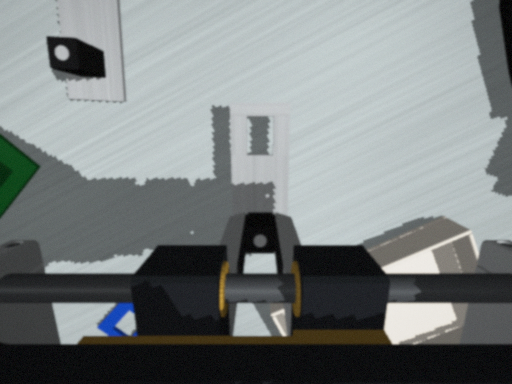

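```bash
python3 - <<'E'
from h import *
import cv2
a=cv2.imread("pics/scene0.png")
h=cv2.cvtColor(a,cv2.COLOR_BGR2HSV)
m=cv2.inRange(h,(45,120,60),(75,255,255));m[:180]=0
ys,xs=np.where(m>0);P=cv2.boxPoints(cv2.minAreaRect(np.c_[xs,ys].astype(np.float32)))
print(P,ray("scene",P,.004))
E
```

```text
[[249.3346 207.3974]
 [255.3789 194.7043]
 [289.0333 210.7301]
 [282.9889 223.4233]] [[ 0.5513  0.0195  0.004 ]
 [ 0.506  -0.0145  0.004 ]
 [ 0.4675  0.097   0.004 ]
 [ 0.5121  0.1252  0.004 ]]
```

```bash
python3 - <<'E'
from h import *
to([.69,-.146,.22],3.33-np.pi/2)
E
```

```text
slide mm [-182.7666 -331.6308  235.9618] ('dyaw world', np.float64(37.02057723395357), 'spin', np.float64(-37.02057723395357))
```

```bash
python3 -m creep '{"hand":[1,1,1,1,1,1],"slide":[[0,0,0],[-0.03,0,0],[-0.065,0,0],[-0.1,0,0],[-0.14,0,0],[-0.18,0,0]],"spin":[0,0,0,0,0,0]}' 25
python3 -m creep '{"hand":[1,1,1,1,1,1,1,1,1,1,1,1],"slide":[[0,-0.02,0.015],[0,-0.05,0.036],[0,-0.08,0.057],[0,-0.11,0.079],[0,-0.14,0.1],[0,-0.17,0.121],[0,-0.2,0.143],[0,-0.23,0.164],[0,-0.26,0.186],[0,-0.29,0.207],[0,-0.32,0.228],[0,-0.332,0.236]],"spin":[0,-4,-8,-12,-16,-20,-24,-28,-32,-35,-37,-37]}' 25
python3 -m creep '{"hand":[1,1],"slide":[[0,0,0],[0,0,0]],"spin":[0,0]}' 25
python3 - <<'E'
from h import *
import cv2
st(); 
for n in ("scene","wrist"): cv2.imwrite(f"pics/{n}4.png",ctrl.camera(n)[:,:,::-1])
E
```

```text
time_s: 3.85
ee_pos: [0.6244, 0.2556, 0.2183]
eef_rot: [-2.297, 1.57, -2.755]
force: [0.2, 0.3, -1.7]
grip_width: 0.018
time_s: 4.85
ee_pos: [0.6896, -0.151, 0.2161]
eef_rot: [-2.894, 1.57, -2.707]
force: [-0.5, 0.5, -1.3]
grip_width: 0.0183
time_s: 5.02
ee_pos: [0.6897, -0.1464, 0.2163]
eef_rot: [2.391, 1.57, 2.577]
force: [0.6, 0.7, -2.1]
grip_width: 0.0179
t 5.02 p [ 0.6897 -0.1464  0.2163] ty 1.7572745800549527 tx [-0.0008  0.0005 -1.    ] F [ 0.6225  0.6944 -2.1103] M [ 0.0938 -0.0168 -0.0115] w 0.017853027769547895 q [-0.2612  0.6643  0.9858  0.0003  1.4924 -2.0185]
```

View pics/wrist4.png

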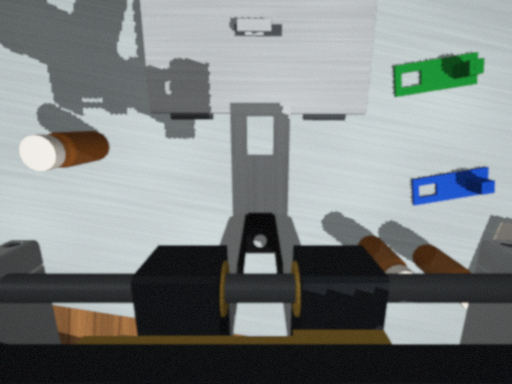

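View pics/scene4.png

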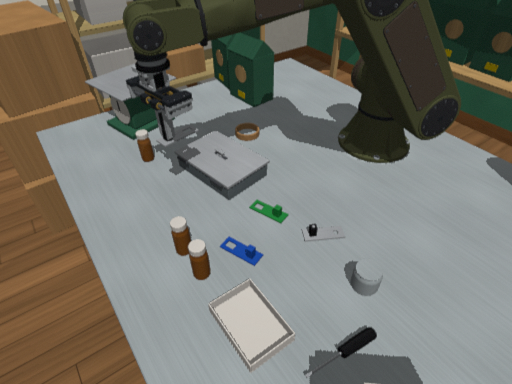

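```bash
python3 - <<'E'
import cv2
a=cv2.imread("pics/wrist4.png")
cv2.imwrite("pics/w4a.png",cv2.resize(a[5:50,210:300],None,fx=8,fy=8,interpolation=2))
cv2.imwrite("pics/w4b.png",cv2.resize(a[0:130,125:385],None,fx=3,fy=3,interpolation=2))
E
```

```text
(no output)
```

View pics/w4a.png

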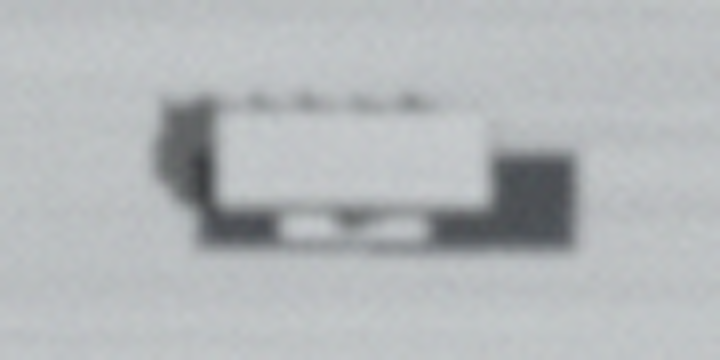

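View pics/w4b.png

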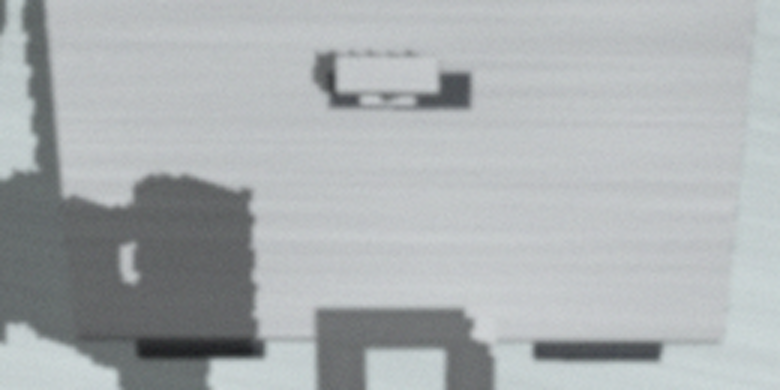

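```bash
python3 - <<'E'
from h import *
f=lambda P,s,o:(np.array(P,float)+.5)/s-.5+np.array(o)
c=ctrl.calibration("wrist")
S=ray("wrist",f([(197,247),(575,247),(575,155)],8,(210,5)),.06,c)
H=ray("wrist",f([(213,110),(497,112),(497,208),(213,208)],8,(210,5)),.077,c)
L=ray("wrist",f([(80,340),(722,342)],3,(125,0)),.06,c)
U=ray("wrist",f([(62,200),(737,200)],3,(125,0)),.06,c)
print("slot",S,np.linalg.norm(S[1]-S[0]),np.linalg.norm(S[2]-S[1]))
mid=(S[0]+S[2])/2; d=S[1]-S[0]; print("mid",mid,"ydir",np.arctan2(d[1],d[0]))
print("head",H,H.mean(0),np.linalg.norm(H[1]-H[0]),np.linalg.norm(H[2]-H[1]))
d2=L[1]-L[0];print("edge",L,np.linalg.norm(d2),np.arctan2(d2[1],d2[0]))
yd=d2/np.linalg.norm(d2); xd=np.array([yd[1],-yd[0],0]); print("mid from edge",L.mean(0)-.088*xd)
for hd in (H.mean(0),): print("stud along y rel mid",(hd-mid)@yd,(hd-mid)@xd)
print("mid y from sides at U", U, np.mean(U,0)@yd-mid@yd, L.mean(0)@yd-mid@yd)
p,R,o=tool()
# eye of held plate: check eye pixel
E
python3 - <<'E'
import cv2
a=cv2.imread("pics/wrist4.png");cv2.imwrite("pics/w4c.png",cv2.resize(a[95:220,200:320],None,fx=5,fy=4.8,interpolation=2))
E
```

```text
slot [[ 0.5336 -0.2026  0.06  ]
 [ 0.5239 -0.1513  0.06  ]
 [ 0.5128 -0.1536  0.06  ]] 0.05225110861872659 0.01134891245527377
mid [ 0.5232 -0.1781  0.06  ] ydir 1.7583244991698836
head [[ 0.522  -0.2009  0.077 ]
 [ 0.5154 -0.1648  0.077 ]
 [ 0.5263 -0.1626  0.077 ]
 [ 0.5332 -0.199   0.077 ]] [ 0.5242 -0.1818  0.077 ] 0.036721388290712476 0.011136718658194678
edge [[ 0.6332 -0.2852  0.06  ]
 [ 0.5869 -0.0368  0.06  ]] 0.25270962216494475 1.7552987036825127
mid from edge [ 0.5235 -0.1772  0.06  ]
stud along y rel mid -0.003788563995528741 0.00033094995852932604
mid y from sides at U [[ 0.5836 -0.2965  0.06  ]
 [ 0.536  -0.0457  0.06  ]] 0.0001968115298089934 0.0008883417867571741
```

View pics/w4c.png

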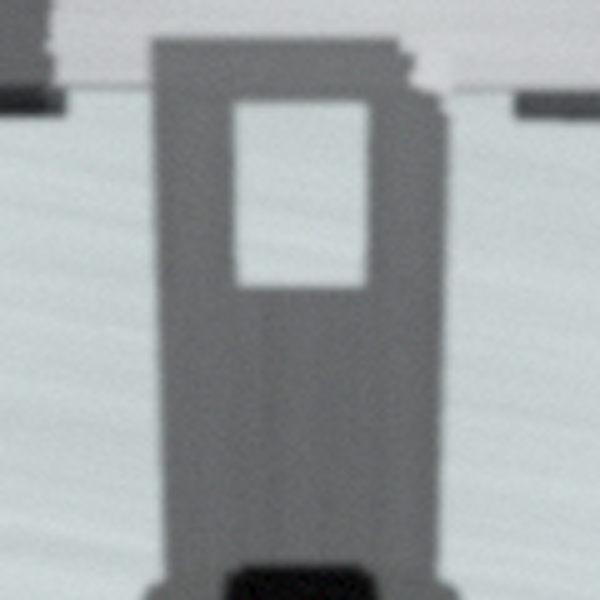

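```bash
python3 - <<'E'
from h import *
c=ctrl.calibration("wrist");p,R,o=tool()
G=ray("wrist",[(260.3,240.8)],p[2]+.0168,c)[0];E=ray("wrist",[(260.4,135.6)],p[2]-.0172+.004,c)[0]
print(R.T@(G-p),R.T@(E-p))
yaw=.185;xd=np.array([np.cos(yaw),np.sin(yaw)]);yd=np.array([-xd[1],xd[0]]);mid=np.array([.5233,-.1778])
t=mid-.088*xd+.02*yd-.021*xd
print(t);to([*t,.082],yaw+np.pi/2)
E
```

```text
[-0.0168  0.0009  0.0014] [ 0.0132  0.0011 -0.062 ]
[ 0.4125 -0.1782]
slide mm [ 134.9334   19.2916 -278.7197] ('dyaw world', np.float64(-0.2229134601379991), 'spin', np.float64(0.2229134601379991))
```

```bash
python3 -m creep '{"hand":[1,1,1,1,1,1,1,1,1,1,1,1],"slide":[[0,0.003,-0.02],[0,0.006,-0.05],[0,0.01,-0.09],[0,0.013,-0.13],[0,0.016,-0.17],[0,0.019,-0.21],[0.01,0.019,-0.25],[0.03,0.019,-0.275],[0.06,0.019,-0.279],[0.09,0.019,-0.279],[0.115,0.019,-0.279],[0.125,0.019,-0.279]],"spin":[0,0,0,0,0,0,0,0,0,0,0,0]}' 25
python3 -m creep '{"hand":[1,1],"slide":[[0,0,0],[0,0,0]],"spin":[0,0]}' 3
python3 - <<'E'
from h import *
import cv2
st(); to([.4125,-.1782,.082],.185+np.pi/2)
cv2.imwrite("pics/w5.png",ctrl.camera("wrist")[:,:,::-1])
E
```

```text
time_s: 6.12
ee_pos: [0.4111, -0.1782, 0.0896]
eef_rot: [2.427, 1.568, 2.616]
force: [-0.6, 0.6, -1.6]
grip_width: 0.0173
time_s: 6.28
ee_pos: [0.4128, -0.1794, 0.0928]
eef_rot: [-0.616, 1.57, -0.427]
force: [-0.0, -0.3, -1.8]
grip_width: 0.0178
t 6.28 p [ 0.4128 -0.1794  0.0928] ty 1.7599616509387708 tx [ 0.0005 -0.0002 -1.    ] F [-0.0132 -0.3159 -1.7799] M [ 0.0745 -0.0203 -0.0155] w 0.01778246972292414 q [-0.4914  0.2286  1.9207  0.      0.9918 -2.2514]
slide mm [10.7985  1.2395 -0.0548] ('dyaw world', np.float64(-0.2386554937479323), 'spin', np.float64(0.2386554937479323))
```

View pics/w5.png

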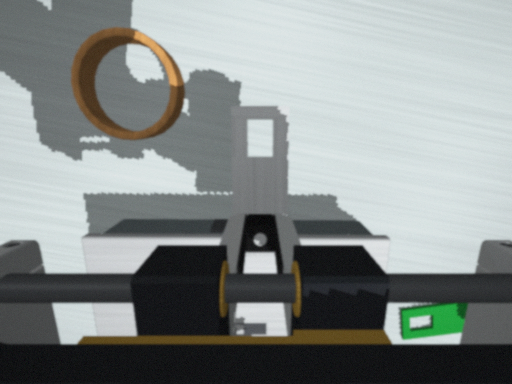

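```bash
python3 -m creep '{"hand":[1,1,1,1,1,1,1],"slide":[[0.004,0,0],[0.008,0,0],[0.012,0,0],[0.015,0,0],[0.017,0,0],[0.019,0,0],[0.02,0,0]],"spin":[0,0,0,0,0,0,0]}' 3
python3 - <<'E'
from h import *
import cv2
st()
cv2.imwrite("pics/w6.png",ctrl.camera("wrist")[90:270,150:370,::-1])
E
```

```text
time_s: 6.92
ee_pos: [0.4121, -0.1799, 0.0717]
eef_rot: [2.791, 1.57, 2.979]
force: [-2.5, -0.6, 1.2]
grip_width: 0.018
t 6.92 p [ 0.4121 -0.1799  0.0717] ty 1.7589172056323144 tx [-0.0005  0.0001 -1.    ] F [-2.5261 -0.5776  1.1993] M [ 0.0303  0.4137 -0.0071] w 0.01803523029313359 q [-0.493   0.2636  1.9364 -0.0002  0.9421 -2.2518]
```

View pics/w6.png

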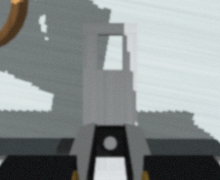

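```bash
python3 -m creep '{"hand":[1,1,1,1,1],"slide":[[0.001,0,0],[0.002,0,0],[0.003,0,0],[0.004,0,0],[0.004,0,0]],"spin":[0,0,0,0,0]}' 3
python3 - <<'E'
from h import *
import cv2
st()
a=ctrl.camera("wrist")[:,:,::-1]
cv2.imwrite("pics/w7.png",cv2.resize(a[90:270,180:340],None,fx=3.3,fy=3.3,interpolation=2))
E
```

```text
time_s: 7.38
ee_pos: [0.4122, -0.1798, 0.0678]
eef_rot: [2.338, 1.571, 2.527]
force: [-1.4, 0.3, -0.7]
grip_width: 0.0181
t 7.38 p [ 0.4122 -0.1798  0.0678] ty 1.7588316568950966 tx [-0.0001  0.0001 -1.    ] F [-1.3791  0.3147 -0.7336] M [ 0.0501  0.1312 -0.044 ] w 0.018117737338830413 q [-0.4928  0.2704  1.939   0.      0.9323 -2.2517]
```

View pics/w7.png

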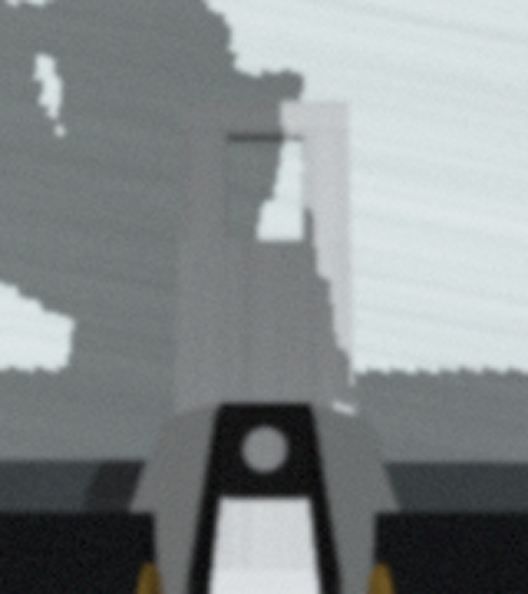

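```bash
cat >> h.py <<'E'
from scipy.optimize import least_squares
def tilt(obs,prior=None):
    """obs list of (plate x mm, plate z mm, v pixel) ; returns theta (nose down), grip centre(x=-30,z=19) in tool frame (x down, z back) mm"""
    c=ctrl.calibration("wrist");p,R,o=tool();obs=np.array(obs,float)
    def pts(q):
        th,gx,gz=q; dx=(obs[:,0]+30);dz=obs[:,1]-19
        fwd=dx*np.cos(th)-dz*-np.sin(th)*-1 if False else dx*np.cos(th)-(-dz)*np.sin(th)*1
        down=dx*np.sin(th)-dz*np.cos(th)
        T=np.c_[gx+down,np.zeros(len(dx)),gz-fwd]/1000
        return p+T@R.T
    f=lambda q:proj("wrist",pts(q),c)[:,1]-obs[:,2]
    r=least_squares(f,[.4,-11,0]);print("theta",r.x[0],"grip tool x,z",r.x[1:],"res",r.fun);return r.x
E
python3 - <<'E'
from h import *
g=lambda y:(y+.5)/3.3-.5+90
tilt([(54.5,4,g(100)),(46,4,g(131)),(20,4,g(241)),(-30,34,g(450))])
E
```

```text
theta 0.5679620650334416 grip tool x,z [-27.3099  -9.6103] res [-0.3757  0.4015  0.0119 -0.0317]
```

```bash
python3 - <<'E'
s=open('h.py').read()
s=s.replace("f=lambda q:proj(\"wrist\",pts(q),c)[:,1]-obs[:,2]","f=lambda q:np.r_[proj(\"wrist\",pts(q),c)[:,1]-obs[:,2],(q[1]+3)/2]")
open('h.py','w').write(s)
E
python3 - <<'E'
from h import *
g=lambda y:(y+.5)/3.3-.5+90
tilt([(54.5,4,g(100)),(46,4,g(131)),(20,4,g(241)),(-30,34,g(450))])
E
```

```text
theta 0.42794060090667185 grip tool x,z [-3.0776 -2.1455] res [-0.1665  0.6267 -0.5934  0.1126 -0.0388]
```

```bash
python3 -m creep '{"hand":[1,1,1,1,1],"slide":[[0.001,0,0],[0.002,0,0],[0.003,0,0],[0.003,0,0],[0.003,0,0]],"spin":[0,0,0,0,0]}' 3
python3 - <<'E'
from h import *
import cv2
st()
a=ctrl.camera("wrist")[:,:,::-1]
cv2.imwrite("pics/w8.png",cv2.resize(a[90:270,180:340],None,fx=3.3,fy=3.3,interpolation=2))
E
```

```text
time_s: 7.85
ee_pos: [0.4123, -0.1798, 0.0649]
eef_rot: [0.301, 1.571, 0.489]
force: [-0.6, -0.9, -1.9]
grip_width: 0.0185
t 7.85 p [ 0.4123 -0.1798  0.0649] ty 1.75886835733077 tx [ 0.0001  0.     -1.    ] F [-0.592  -0.9468 -1.9077] M [ 0.0723  0.0901 -0.0405] w 0.018502343817748713 q [-0.4928  0.2756  1.9407  0.0001  0.9252 -2.2518]
```

View pics/w8.png

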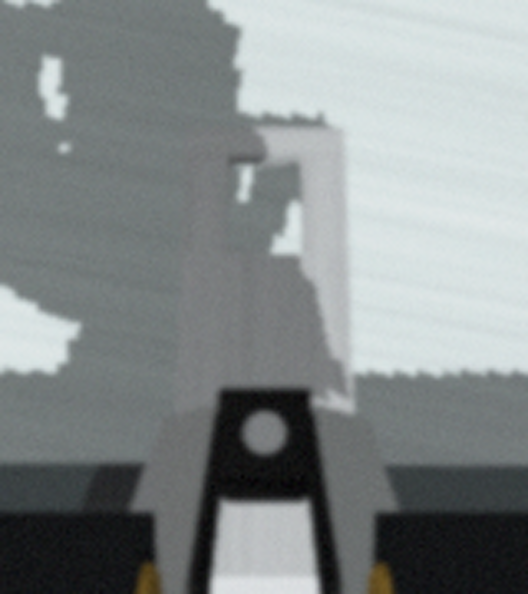

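```bash
python3 - <<'E'
from h import *
g=lambda y:(y+.5)/3.3-.5+90
tilt([(54.5,4,g(126)),(46,4,g(154)),(20,4,g(255)),(-30,34,g(434))])
E
```

```text
theta 0.564117294501153 grip tool x,z [-3.0856 -3.1381] res [-0.0801  0.5744 -0.6417  0.1271 -0.0428]
```

```bash
python3 -m creep '{"hand":[1,1,1,1,1,1,1],"slide":[[0,0,0],[0,0,0],[-0.01,0,0],[-0.03,0,0],[-0.06,0,0],[-0.09,0,0],[-0.1,0,0]],"spin":[0,0,0,0,0,0,0]}' 25
python3 - <<'E'
from h import *
yaw=.185;xd=np.array([np.cos(yaw),np.sin(yaw)]);yd=np.array([-xd[1],xd[0]]);mid=np.array([.5233,-.1778])
st()
t=mid-.001*xd-.038*yd
to([*t,.165],.185)
E
```

```text
time_s: 8.48
ee_pos: [0.4134, -0.1804, 0.1695]
eef_rot: [-0.681, 1.565, -0.492]
force: [0.4, -0.8, -0.6]
grip_width: 0.0175
t 8.48 p [ 0.4134 -0.1804  0.1695] ty 1.758984162611788 tx [ 0.005  -0.0027 -1.    ] F [ 0.3941 -0.7743 -0.6326] M [ 0.0765 -0.0914 -0.0405] w 0.017531573663758526 q [-0.4927  0.1204  1.8462  0.      1.1694 -2.2517]
slide mm [  5.1301 -55.9606 107.3017] ('dyaw world', np.float64(89.81735046191149), 'spin', np.float64(-89.81735046191149))
```

```bash
python3 -m creep '{"hand":[1,1,1,1,1,1,1,1,1,1,1,1],"slide":[[0,0,0],[0,-0.005,0.01],[0,-0.01,0.02],[0,-0.015,0.03],[0,-0.02,0.04],[0,-0.026,0.05],[0,-0.032,0.062],[0,-0.038,0.074],[0,-0.044,0.086],[0,-0.05,0.098],[0,-0.056,0.107],[0,-0.056,0.107]],"spin":[5,12,19,26,33,40,47,54,61,68,75,82]}' 25
python3 -m creep '{"hand":[1,1,1],"slide":[[0,0,0],[0,0,0],[0,0,0]],"spin":[6,8,8]}' 25
python3 - <<'E'
from h import *
import cv2
yaw=.185;xd=np.array([np.cos(yaw),np.sin(yaw)]);yd=np.array([-xd[1],xd[0]]);mid=np.array([.5233,-.1778])
st()
to([*(mid-.001*xd-.038*yd),.165],.185)
cv2.imwrite("pics/w9.png",ctrl.camera("wrist")[:,:,::-1])
E
```

```text
time_s: 9.48
ee_pos: [0.5288, -0.2152, 0.1644]
eef_rot: [-2.425, 1.57, 2.61]
force: [-0.5, 0.8, -1.1]
grip_width: 0.0176
time_s: 9.73
ee_pos: [0.5277, -0.2148, 0.1646]
eef_rot: [-2.22, 1.57, 2.679]
force: [-0.7, -0.1, -1.5]
grip_width: 0.0176
t 9.73 p [ 0.5277 -0.2148  0.1646] ty 0.18631509721852077 tx [-0.0006  0.0003 -1.    ] F [-0.7314 -0.1269 -1.529 ] M [-0.0992  0.0471  0.0336] w 0.017617220182170237 q [-0.4508  0.3868  1.5216  0.      1.2338 -0.6371]
slide mm [-0.4193  1.4861  0.8559] ('dyaw world', np.float64(-0.07534952027063241), 'spin', np.float64(0.07534952027063241))
```

View pics/w9.png

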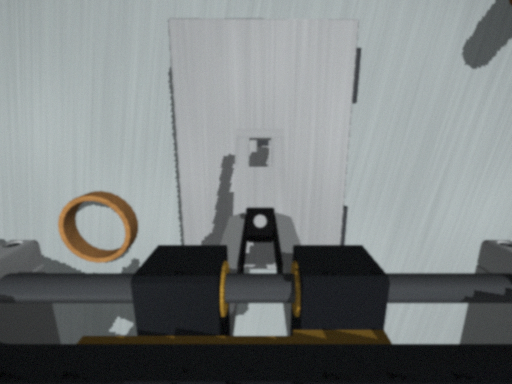

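```bash
python3 - <<'E'
import cv2
a=cv2.imread("pics/w9.png")
cv2.imwrite("pics/w9p.png",cv2.resize(a[120:245,215:305],None,fx=4.8,fy=4.8,interpolation=2))
E
```

```text
(no output)
```

View pics/w9p.png

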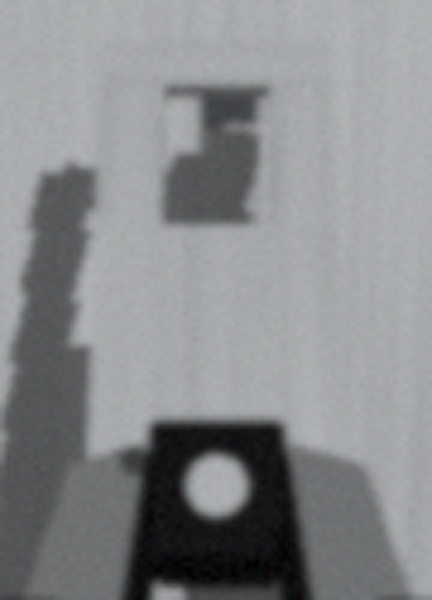

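```bash
python3 - <<'E'
from h import *
import cv2
a=cv2.imread("pics/w9.png");g=cv2.cvtColor(a,cv2.COLOR_BGR2GRAY)
cv2.imwrite("pics/w9q.png",cv2.resize(a[10:110,150:380],None,fx=3.4,fy=3.4,interpolation=2))
gg=lambda y:(y+.5)/4.8-.5+120
tilt([(54.5,4,gg(42)),(46,4,gg(85)),(20,4,gg(222)),(-30,34,gg(487))])
yaw=.185;xd=np.array([np.cos(yaw),np.sin(yaw),0]);yd=np.array([-xd[1],xd[0],0]);mid=np.array([.5233,-.1778,.06])
print("lid corners +y", proj("wrist",[mid+s*.088*xd+.128*yd for s in(-1,1)]), "slot ends",proj("wrist",[mid+sx*.006*xd+s*.026*yd for s in(-1,1) for sx in (-1,1)]),
 "head", proj("wrist",[mid+[0,0,.017]+sx*.006*xd+(s*.018-.0038)*yd for s in(-1,1) for sx in (-1,1)]))
E
```

```text
theta 0.5698172760994534 grip tool x,z [-2.922  -3.8473] res [-0.2653 -0.1383  0.5627 -0.1372  0.039 ]
lid corners +y [[167.0896  16.9773]
 [358.93    17.6238]] slot ends [[256.543  181.5021]
 [267.9029 181.5307]
 [256.5351 131.1048]
 [268.4229 131.1379]] head [[256.3564 180.9566]
 [268.4646 180.9872]
 [256.3443 144.1969]
 [268.8627 144.2309]]
```

View pics/w9q.png

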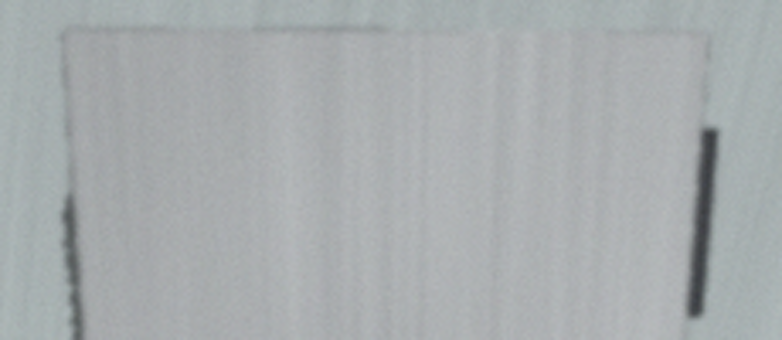

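```bash
python3 -m creep '{"hand":[1,1,1,1,1,1,1],"slide":[[0,0.002,0],[0.01,0.0022,0],[0.018,0.0022,0],[0.022,0.0022,0],[0.024,0.0022,0],[0.024,0.0022,0],[0.024,0.0022,0]],"spin":[0,0,0,0,0,0,0]}' 25
python3 - <<'E'
from h import *
import cv2
st()
a=ctrl.camera("wrist")[:,:,::-1];cv2.imwrite("pics/w10.png",cv2.resize(a[100:245,195:325],None,fx=4.1,fy=4.1,interpolation=2))
a=ctrl.camera("side")[:,:,::-1];cv2.imwrite("pics/d10.png",cv2.resize(a[205:305,220:320],None,fx=6,fy=6,interpolation=2))
E
```

```text
time_s: 10.37
ee_pos: [0.53, -0.2145, 0.1409]
eef_rot: [-2.047, 1.571, 2.853]
force: [-0.3, -0.9, -1.6]
grip_width: 0.0179
t 10.37 p [ 0.53   -0.2145  0.1409] ty 0.18826556303764194 tx [-0.  0. -1.] F [-0.3352 -0.8873 -1.6359] M [-0.1155  0.0784  0.0148] w 0.01786206272980192 q [-0.4485  0.4152  1.5401 -0.      1.1863 -0.6368]
```

View pics/w10.png

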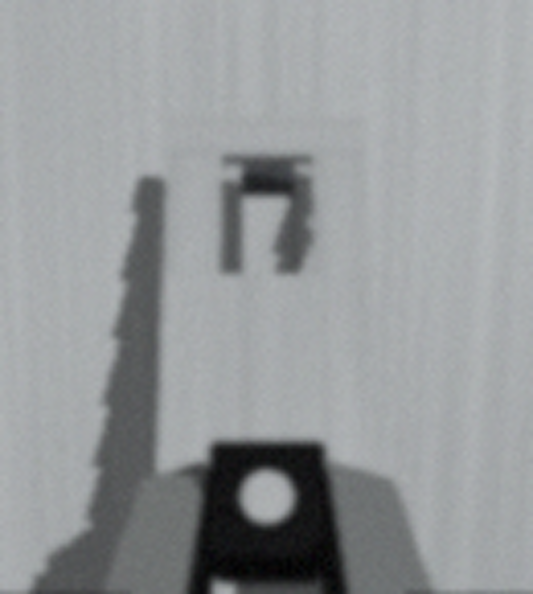

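View pics/d10.png

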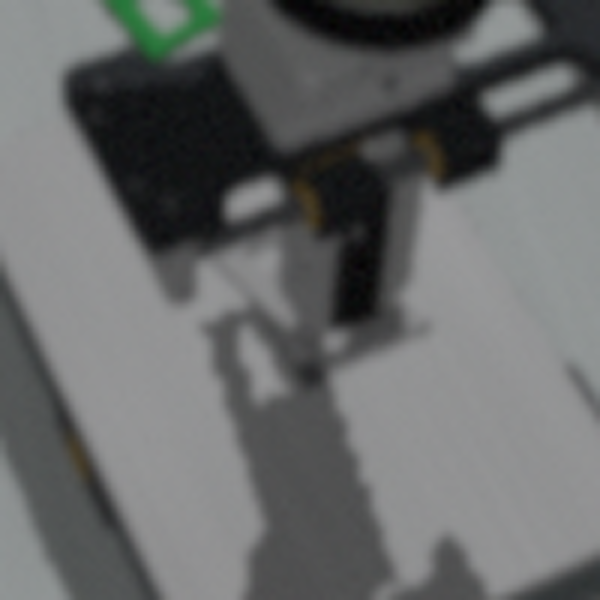

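```bash
python3 -m creep '{"hand":[1,1,1,1,1,1,1],"slide":[[0.006,0,0],[0.011,0,0],[0.015,0,0],[0.017,0,0],[0.0185,0,0],[0.0185,0,0],[0.0185,0,0]],"spin":[0,0,0,0,0,0,0]}' 25
python3 - <<'E'
from h import *
import cv2
st()
a=ctrl.camera("wrist")[:,:,::-1];cv2.imwrite("pics/w11.png",cv2.resize(a[100:245,195:325],None,fx=4.1,fy=4.1,interpolation=2))
E
```

```text
time_s: 11.05
ee_pos: [0.53, -0.2144, 0.1225]
eef_rot: [1.435, 1.571, 0.052]
force: [-0.4, -0.6, -1.4]
grip_width: 0.0178
t 11.05 p [ 0.53   -0.2144  0.1225] ty 0.1881259554898896 tx [ 0.  0. -1.] F [-0.3845 -0.5772 -1.3641] M [-0.0444  0.0445 -0.0019] w 0.017781092397254176 q [-0.4485  0.4359  1.5569  0.      1.1487 -0.6367]
```

View pics/w11.png

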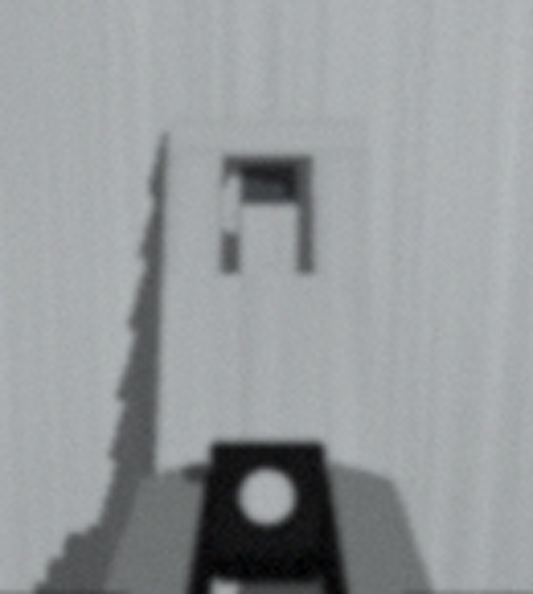

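```bash
python3 -m creep '{"hand":[1,1,1,1,1,1,1,1,1],"slide":[[0.001,0.0005,0],[0.0018,0.0005,0],[0.0018,0.0005,0.002],[0.0018,0.0005,0.005],[0.0018,0.0005,0.009],[0.0018,0.0005,0.012],[0.0018,0.0005,0.014],[0.0018,0.0005,0.014],[0.0018,0.0005,0.014]],"spin":[0,0,0,0,0,0,0,0,0]}' 10
python3 - <<'E'
from h import *
import cv2
st()
a=ctrl.camera("wrist")[:,:,::-1];cv2.imwrite("pics/w12.png",cv2.resize(a[100:245,195:325],None,fx=4.1,fy=4.1,interpolation=2))
E
```

```text
time_s: 11.85
ee_pos: [0.533, -0.2282, 0.1206]
eef_rot: [-2.481, 1.571, 2.419]
force: [0.1, -0.3, -1.2]
grip_width: 0.0179
t 11.85 p [ 0.533  -0.2282  0.1206] ty 0.1878319596555954 tx [-0.0001  0.0001 -1.    ] F [ 0.0664 -0.3139 -1.2147] M [-0.0401  0.0559 -0.0281] w 0.01787963676336533 q [-0.4677  0.4549  1.534   0.      1.1529 -0.6556]
```

View pics/w12.png

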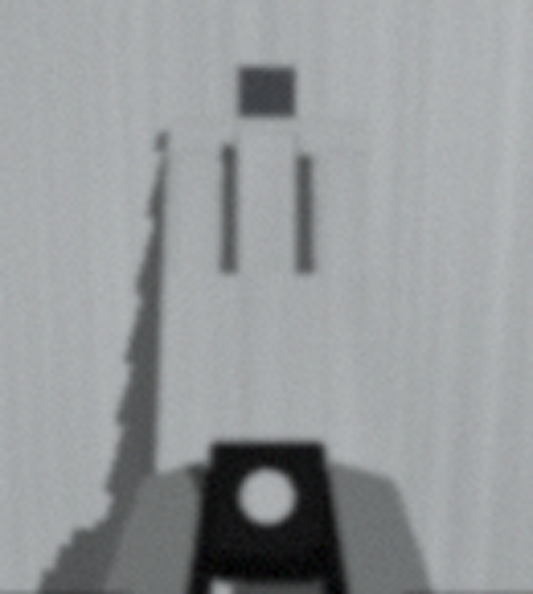

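```bash
python3 -m creep '{"hand":[1,1,1,1,1,1],"slide":[[0,0,0.001],[0,0,0.002],[0,0,0.003],[0,0,0.004],[0,0,0.004],[0,0,0.004]],"spin":[0,0,0,0,0,0]}' 10; python3 -m creep '{"hand":[1,1,1,1],"slide":[[0,0,0.001],[0,0,0.0015],[0,0,0.0015],[0,0,0.0015]],"spin":[0,0,0,0]}' 10
python3 -c "from h import *;st()"
```

```text
time_s: 12.4
ee_pos: [0.5338, -0.2321, 0.1206]
eef_rot: [1.051, 1.571, -0.331]
force: [0.2, 0.7, -2.1]
grip_width: 0.0174
time_s: 12.73
ee_pos: [0.5341, -0.2335, 0.1206]
eef_rot: [2.882, 1.571, 1.499]
force: [-0.4, 0.3, -1.6]
grip_width: 0.0176
t 12.73 p [ 0.5341 -0.2335  0.1206] ty 0.1880707339901947 tx [ 0.  0. -1.] F [-0.4113  0.2627 -1.6203] M [-0.0914  0.008   0.0145] w 0.017611949882042253 q [-0.475   0.4611  1.5246  0.      1.1559 -0.6631]
```

```bash
for i in 1; do python3 -m creep '{"hand":[1,1,1,1],"slide":[[0,0,0.0005],[0,0,0.001],[0,0,0.001],[0,0,0.001]],"spin":[0,0,0,0]}' 10; done
python3 -m creep '{"hand":[1,1,1,1],"slide":[[0,0,0.0005],[0,0,0.001],[0,0,0.001],[0,0,0.001]],"spin":[0,0,0,0]}' 10
```

```text
time_s: 13.07
ee_pos: [0.5343, -0.2345, 0.1206]
eef_rot: [-1.088, 1.571, -2.47]
force: [0.1, 0.1, -1.9]
grip_width: 0.018
time_s: 13.4
ee_pos: [0.5345, -0.2355, 0.1206]
eef_rot: [-2.884, 1.571, 2.016]
force: [-0.7, -0.2, -1.7]
grip_width: 0.0181
```

```bash
python3 -m creep '{"hand":[1,1,1,1],"slide":[[0,0,0.0005],[0,0,0.001],[0,0,0.001],[0,0,0.001]],"spin":[0,0,0,0]}' 10
```

```text
time_s: 13.73
ee_pos: [0.5346, -0.2363, 0.1206]
eef_rot: [-2.777, 1.57, 2.123]
force: [-0.5, 1.9, -2.6]
grip_width: 0.0181
```

```bash
python3 -m creep '{"hand":[1,1,1],"slide":[[0,0,0.0004],[0,0,0.0006],[0,0,0.0006]],"spin":[0,0,0]}' 10
python3 - <<'E'
from h import *
import cv2
st()
p,R,o=tool();yaw=.185;yd=np.array([-np.sin(yaw),np.cos(yaw)]);print("ytcp",(p[:2]-[.5233,-.1778])@yd)
a=ctrl.camera("wrist")[:,:,::-1];cv2.imwrite("pics/w13.png",cv2.resize(a[100:245,195:325],None,fx=4.1,fy=4.1,interpolation=2))
E
```

```text
time_s: 13.98
ee_pos: [0.5347, -0.2368, 0.1205]
eef_rot: [-2.679, 1.57, 2.221]
force: [-0.2, 3.4, -2.8]
grip_width: 0.0179
t 13.98 p [ 0.5347 -0.2368  0.1205] ty 0.18813762068341164 tx [-0.0004  0.0005 -1.    ] F [-0.1868  3.4061 -2.8073] M [ 0.7064  0.1642 -0.0014] w 0.017897492193090198 q [-0.4797  0.4654  1.5185  0.0003  1.1582 -0.6679]
ytcp -0.06012935287245613
```

View pics/w13.png

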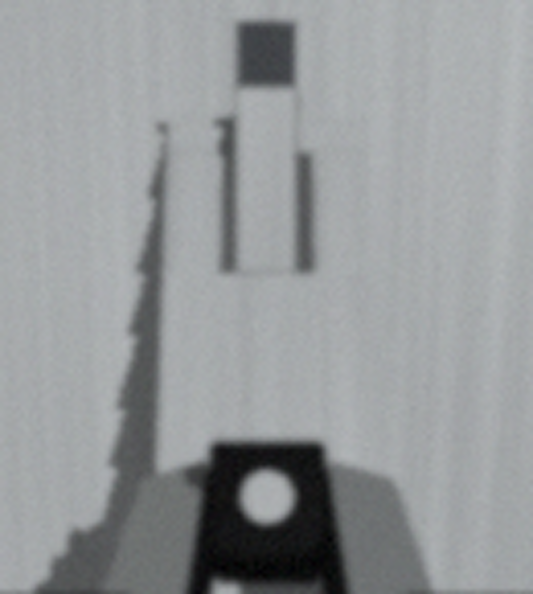

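```bash
python3 -m creep '{"hand":[1,1,1,1,1,1,1],"slide":[[0,0,0],[0.001,0,0.0002],[0.0025,0,0.0012],[0.004,0,0.0025],[0.0055,0,0.0037],[0.0065,0,0.0045],[0.0065,0,0.0045]],"spin":[0,0,0,0,0,0,0]}' 3
python3 - <<'E'
from h import *
import cv2
st()
a=ctrl.camera("wrist")[:,:,::-1];cv2.imwrite("pics/w14.png",cv2.resize(a[100:245,195:325],None,fx=4.1,fy=4.1,interpolation=2))
E
```

```text
time_s: 14.62
ee_pos: [0.5356, -0.2417, 0.1138]
eef_rot: [-1.886, 1.57, 3.014]
force: [0.3, -0.2, -1.8]
grip_width: 0.0178
t 14.62 p [ 0.5356 -0.2417  0.1138] ty 0.18792392741063285 tx [-0.0003  0.     -1.    ] F [ 0.2666 -0.187  -1.8484] M [0.0425 0.0427 0.02  ] w 0.01779176219588525 q [-0.4862  0.4787  1.5158 -0.0001  1.1474 -0.6741]
```

View pics/w14.png

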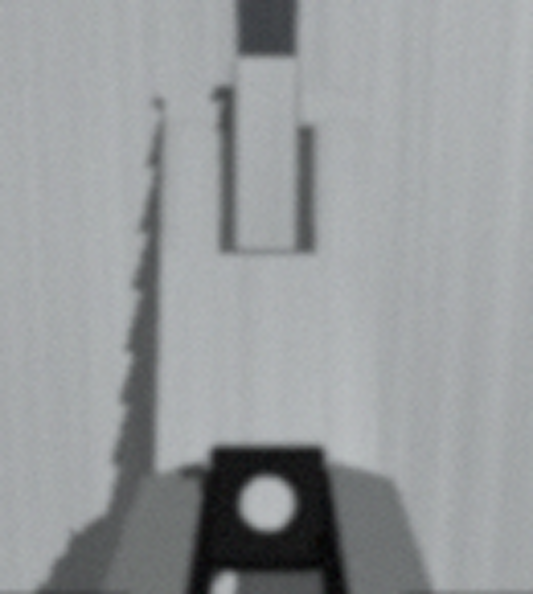

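```bash
python3 - <<'E'
from h import *
gg=lambda y:(y+.5)/4.1-.5+100
tilt([(46,4,gg(122)),(20,4,gg(251)),(-30,34,gg(502))])
E
python3 -m creep '{"hand":[1,1,1],"slide":[[0,0,0.0005],[0,0,0.001],[0,0,0.001]],"spin":[0,0,0]}' 3
```

```text
theta 0.46364459287300924 grip tool x,z [-3.0055 -4.8083] res [ 0.0317 -0.0423  0.009  -0.0028]
time_s: 14.92
ee_pos: [0.5358, -0.2423, 0.114]
eef_rot: [-2.688, 1.57, 2.212]
force: [0.3, 2.1, -2.3]
grip_width: 0.018
```

```bash
python3 -m creep '{"hand":[1,1,1,1,1,1],"slide":[[0.0015,0,0.001],[0.003,0,0.002],[0.0045,0,0.003],[0.006,0,0.004],[0.007,0,0.005],[0.007,0,0.005]],"spin":[0,0,0,0,0,0]}' 3
python3 - <<'E'
from h import *
import cv2
st()
a=ctrl.camera("wrist")[:,:,::-1];cv2.imwrite("pics/w15.png",cv2.resize(a[80:245,195:325],None,fx=3.6,fy=3.6,interpolation=2))
E
```

```text
time_s: 15.42
ee_pos: [0.5367, -0.2476, 0.1069]
eef_rot: [-2.047, 1.571, 2.853]
force: [0.5, 0.8, -1.7]
grip_width: 0.018
t 15.42 p [ 0.5367 -0.2476  0.1069] ty 0.18791117620359785 tx [-0.0001  0.     -1.    ] F [ 0.4688  0.8144 -1.7023] M [ 0.0432  0.0422 -0.0217] w 0.01801487816355258 q [-0.4941  0.4939  1.5106 -0.      1.1372 -0.682 ]
```

View pics/w15.png

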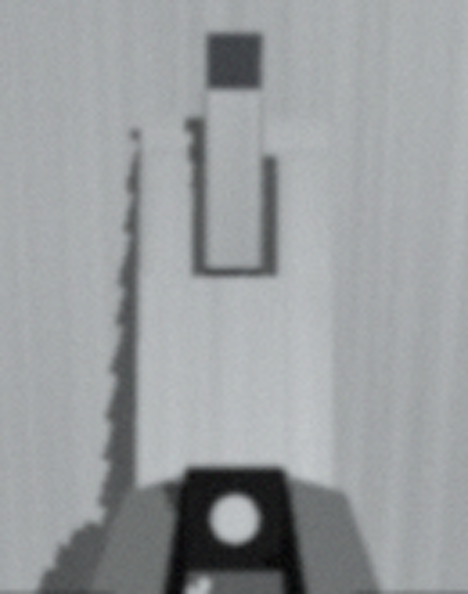

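```bash
python3 - <<'E'
from h import *
gg=lambda y:(y+.5)/3.6-.5+80
tilt([(46,4,gg(154)),(20,4,gg(275)),(-30,34,gg(518))])
E
python3 -m creep '{"hand":[1,1,1,1,1,1,1],"slide":[[0,0,0.001],[0.0015,0,0.002],[0.003,0,0.0028],[0.0045,0,0.0036],[0.006,0,0.0043],[0.007,0,0.005],[0.007,0,0.005]],"spin":[0,0,0,0,0,0,0]}' 3
python3 - <<'E'
from h import *
import cv2
st()
a=ctrl.camera("wrist")[:,:,::-1];cv2.imwrite("pics/w16.png",cv2.resize(a[70:245,195:325],None,fx=3.4,fy=3.4,interpolation=2))
E
```

```text
theta 0.3599437971125012 grip tool x,z [-3.0096 -5.5343] res [ 0.0558 -0.0754  0.0165 -0.0048]
time_s: 16.05
ee_pos: [0.5377, -0.2524, 0.1]
eef_rot: [-1.298, 1.571, -2.68]
force: [-0.1, 0.2, -0.7]
grip_width: 0.0179
t 16.05 p [ 0.5377 -0.2524  0.1   ] ty 0.1879602476592197 tx [-0.0001 -0.     -1.    ] F [-0.0642  0.1737 -0.7146] M [ 0.0585  0.0223 -0.002 ] w 0.017944747456635695 q [-0.5006  0.5081  1.5069 -0.0001  1.1267 -0.6885]
```

View pics/w16.png

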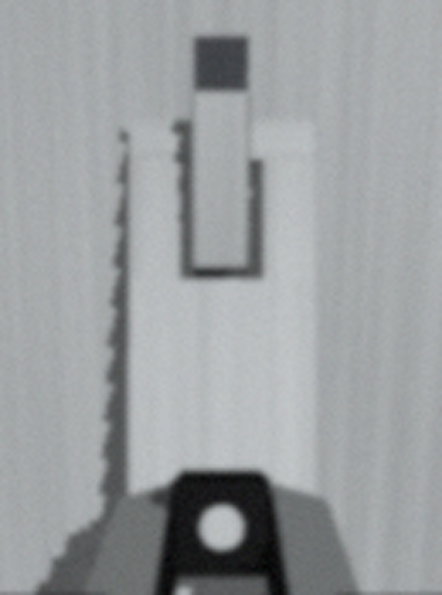

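```bash
python3 -m creep '{"hand":[1,1,1,1,1,1,1],"slide":[[0,0,0.0007],[0.0015,0,0.0015],[0.003,0,0.0023],[0.0045,0,0.003],[0.006,0,0.0037],[0.008,0,0.0045],[0.008,0,0.0045]],"spin":[0,0,0,0,0,0,0]}' 3
python3 - <<'E'
from h import *
import cv2
st()
a=ctrl.camera("wrist")[:,:,::-1];cv2.imwrite("pics/w17.png",cv2.resize(a[70:245,195:325],None,fx=3.4,fy=3.4,interpolation=2))
gg=lambda y:(y+.5)/3.4-.5+70
E
```

```text
time_s: 16.68
ee_pos: [0.5384, -0.2568, 0.0917]
eef_rot: [-2.058, 1.57, 2.842]
force: [0.4, 1.0, -2.6]
grip_width: 0.0183
t 16.68 p [ 0.5384 -0.2568  0.0917] ty 0.18798742383490638 tx [-0.0004  0.0001 -1.    ] F [ 0.411   1.025  -2.5827] M [ 0.0149  0.0355 -0.0477] w 0.018256222158059363 q [-0.5064  0.5235  1.5046 -0.0001  1.1139 -0.6944]
```

View pics/w17.png

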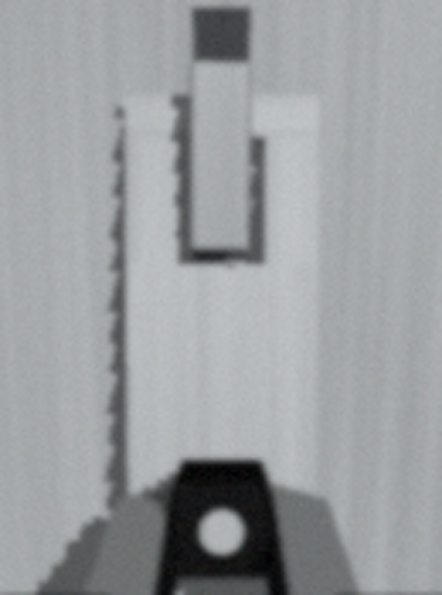

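```bash
python3 -m creep '{"hand":[1,1,1,1,1,1,1],"slide":[[0.001,0,0.0005],[0.002,0,0.001],[0.0035,0,0.0015],[0.005,0,0.002],[0.0065,0,0.0025],[0.008,0,0.003],[0.008,0,0.003]],"spin":[0,0,0,0,0,0,0]}' 3
python3 - <<'E'
from h import *
import cv2
st()
a=ctrl.camera("wrist")[:,:,::-1];cv2.imwrite("pics/w18.png",cv2.resize(a[70:245,195:325],None,fx=3.4,fy=3.4,interpolation=2))
E
```

```text
time_s: 17.32
ee_pos: [0.539, -0.2596, 0.0837]
eef_rot: [-2.291, 1.57, 2.609]
force: [0.4, 0.7, -1.1]
grip_width: 0.0183
t 17.32 p [ 0.539  -0.2596  0.0837] ty 0.18804477336229905 tx [-0.0004  0.0002 -1.    ] F [ 0.4308  0.7206 -1.07  ] M [ 0.0139  0.0254 -0.0259] w 0.018271579844520658 q [-0.5101  0.5368  1.5045  0.      1.1007 -0.6982]
```

View pics/w18.png

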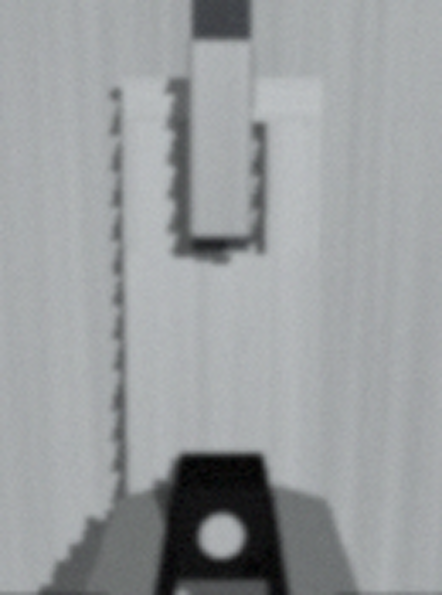

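```bash
python3 -m creep '{"hand":[1,1,1,1,1,1,1],"slide":[[0.001,0,0.0002],[0.002,0,0.0005],[0.003,0,0.0008],[0.004,0,0.001],[0.005,0,0.0012],[0.006,0,0.0015],[0.006,0,0.0015]],"spin":[0,0,0,0,0,0,0]}' 3
python3 -m creep '{"hand":[1,1,1,1],"slide":[[0.001,0,0.0002],[0.002,0,0.0004],[0.003,0,0.0005],[0.003,0,0.0005]],"spin":[0,0,0,0]}' 3
python3 - <<'E'
from h import *
import cv2
st()
a=ctrl.camera("wrist")[:,:,::-1];cv2.imwrite("pics/w19.png",cv2.resize(a[70:245,195:325],None,fx=3.4,fy=3.4,interpolation=2))
E
```

```text
time_s: 17.95
ee_pos: [0.5394, -0.2612, 0.078]
eef_rot: [-1.235, 1.571, -2.618]
force: [0.8, 0.1, -0.6]
grip_width: 0.0182
time_s: 18.28
ee_pos: [0.5396, -0.2618, 0.0754]
eef_rot: [0.565, 1.57, -0.818]
force: [-1.0, -0.9, 3.0]
grip_width: 0.0177
t 18.28 p [ 0.5396 -0.2618  0.0754] ty 0.1881203464959865 tx [ 0.0004 -0.0005 -1.    ] F [-1.0429 -0.8627  2.9642] M [-0.2499  0.2682  0.0721] w 0.017739150360432134 q [-0.5127  0.5499  1.5061 -0.0002  1.085  -0.7007]
```

View pics/w19.png

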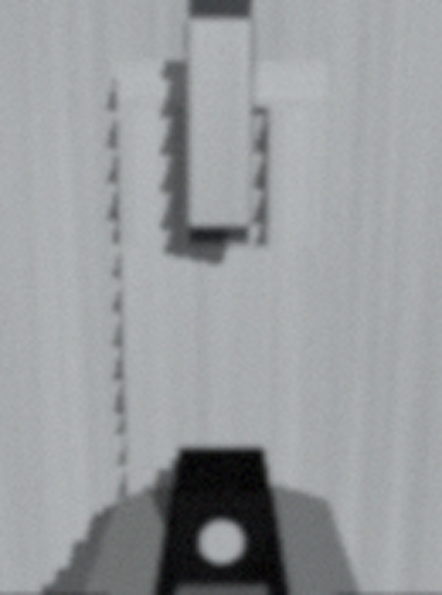

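```bash
python3 -m creep '{"hand":[1,1,1,1,1,1,1,1,1,1,1],"slide":[[-0.0005,0,0],[-0.0006,0,-0.001],[-0.0006,0,-0.003],[-0.0006,0,-0.005],[-0.0006,0,-0.007],[-0.0006,0,-0.009],[-0.0006,0,-0.011],[-0.0006,0,-0.0125],[-0.0006,0,-0.0135],[-0.0006,0,-0.0135],[-0.0006,0,-0.0135]],"spin":[0,0,0,0,0,0,0,0,0,0,0]}' 6
python3 - <<'E'
from h import *
import cv2
st()
a=ctrl.camera("wrist")[:,:,::-1];cv2.imwrite("pics/w20f.png",a);cv2.imwrite("pics/w20.png",cv2.resize(a[60:165,200:320],None,fx=5.6,fy=5.6,interpolation=2))
E
```

```text
time_s: 19.25
ee_pos: [0.537, -0.2483, 0.0758]
eef_rot: [0.79, 1.571, -0.593]
force: [-0.0, -1.0, -1.6]
grip_width: 0.0183
t 19.25 p [ 0.537  -0.2483  0.0758] ty 0.1881652971061823 tx [ 0.0001 -0.     -1.    ] F [-0.006  -0.9791 -1.5811] M [-0.1261  0.0197 -0.0177] w 0.01830348444569268 q [-0.495   0.5335  1.5308 -0.      1.0771 -0.6832]
```

View pics/w20.png

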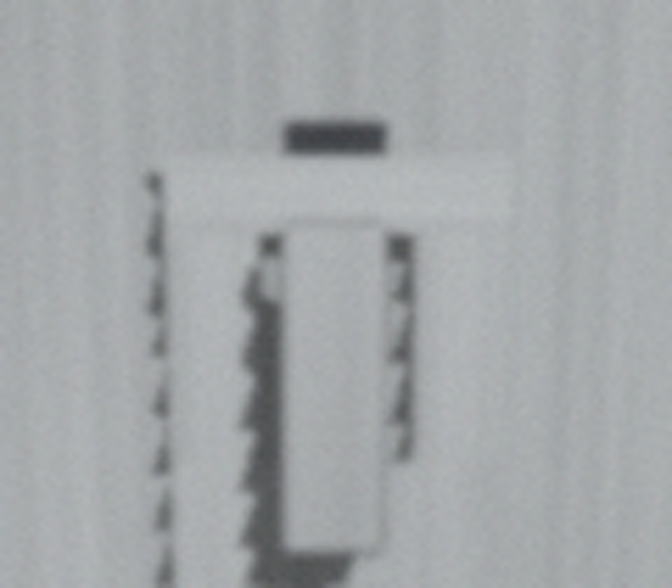

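```bash
python3 - <<'E'
from h import *
f=lambda P:(np.array(P,float)+.5)/5.6-.5+np.array([200,60])
yaw=.185;xd=np.array([np.cos(yaw),np.sin(yaw)]);yd=np.array([-xd[1],xd[0]]);mid=np.array([.5233,-.1778])
def loc(P,z):
    X=ray("wrist",f(P),z)[:,:2]-mid; return 1000*np.c_[X@xd,X@yd]
print("slot end",loc([(285,121),(387,121)],.06))
print("nose corners",loc([(160,156),(512,156)],.064))
print("eye front/rear right corner",loc([(413,235),(413,462),(258,235)],.064))
print("head corners",loc([(284,222),(384,222),(284,553),(384,553)],.077))
E
```

```text
slot end [[-5.9557 25.6636]
 [ 6.0048 25.6859]]
nose corners [[-20.2754  21.2883]
 [ 20.3378  21.3629]]
eye front/rear right corner [[  9.0344  12.6643]
 [  9.3997 -13.4842]
 [ -9.0662  12.6321]]
head corners [[ -5.5994  13.0021]
 [  5.2329  13.0215]
 [ -5.845  -22.8831]
 [  5.5663 -22.8655]]
```

```bash
python3 -m creep '{"hand":[1,1,1,1],"slide":[[0.0003,0,0],[0.0006,0,0],[0.0006,0,0],[0.0006,0,0]],"spin":[0,0,0,0]}' 3
python3 -m creep '{"hand":[0.5,0.3,0,-0.2,-0.2,-0.2,-0.2],"slide":[[0,0,0],[0,0,0],[0,0,0],[0,0,0],[0,0,0],[0,0,0],[0,0,0]],"spin":[0,0,0,0,0,0,0]}' 3
python3 - <<'E'
from h import *
import cv2
st()
a=ctrl.camera("wrist")[:,:,::-1];cv2.imwrite("pics/w21.png",cv2.resize(a[60:250,190:330],None,fx=3.1,fy=3.1,interpolation=2))
E
```

```text
time_s: 19.63
ee_pos: [0.537, -0.2485, 0.0754]
eef_rot: [0.638, 1.57, -0.745]
force: [-1.3, 0.3, 3.3]
grip_width: 0.018
time_s: 20.22
ee_pos: [0.537, -0.2483, 0.0752]
eef_rot: [1.023, 1.571, -0.359]
force: [-0.4, 0.7, 0.2]
grip_width: 0.0562
t 20.22 p [ 0.537  -0.2483  0.0752] ty 0.1880860107863186 tx [ 0. -0. -1.] F [-0.4447  0.6664  0.1987] M [-0.0515  0.0271 -0.0087] w 0.05617289196749523 q [-0.4951  0.5344  1.5312  0.      1.076  -0.6832]
```

View pics/w21.png

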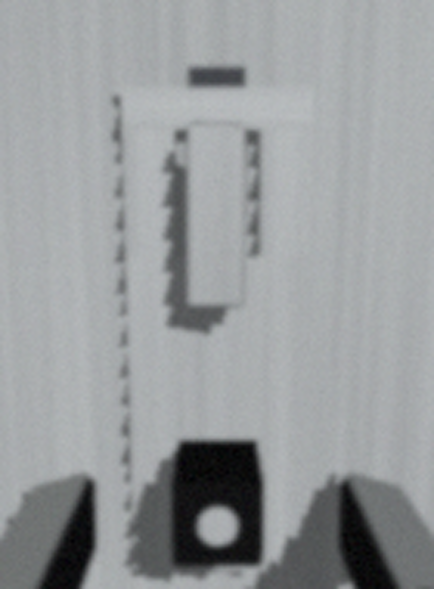

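```bash
python3 -m creep '{"hand":[-0.2,-0.2,-0.2,-0.2,-0.2,-0.2,-0.2,-0.2],"slide":[[-0.01,0,0],[-0.03,0,0],[-0.06,0,0],[-0.09,0,0.01],[-0.12,0,0.02],[-0.14,0,0.02],[-0.14,0,0.02],[-0.14,0,0.02]],"spin":[0,0,0,0,0,0,0,0]}'
python3 - <<'E'
from h import *
import cv2
st()
a=ctrl.camera("wrist")[:,:,::-1];cv2.imwrite("pics/w22f.png",a);cv2.imwrite("pics/w22.png",cv2.resize(a[60:240,195:325],None,fx=3.3,fy=3.3,interpolation=2))
for n in("scene","side"):cv2.imwrite(f"pics/{n}22.png",ctrl.camera(n)[:,:,::-1])
E
```

```text
time_s: 20.93
ee_pos: [0.5408, -0.2681, 0.2164]
eef_rot: [0.858, 1.569, -0.525]
force: [-0.6, 0.2, -0.7]
grip_width: 0.0564
t 20.93 p [ 0.5408 -0.2681  0.2164] ty 0.1879572276237595 tx [ 0.0018 -0.001  -1.    ] F [-0.5958  0.2268 -0.6567] M [-0.0283  0.0519 -0.0028] w 0.05636853377745661 q [-0.5209  0.4171  1.3561 -0.      1.3663 -0.7089]
```

View pics/w22f.png

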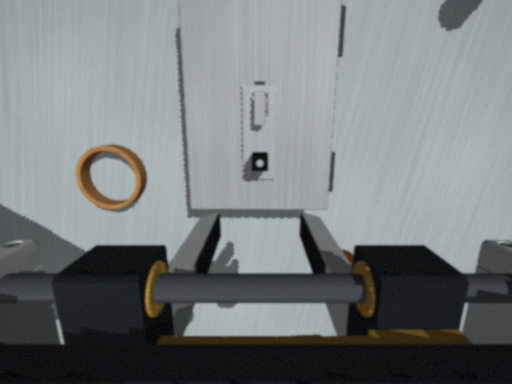

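View pics/scene22.png

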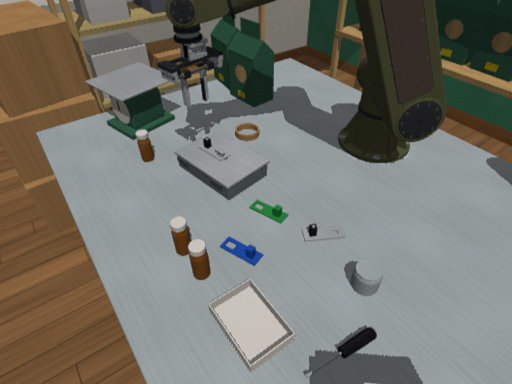

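```bash
python3 - <<'E'
import cv2
a=cv2.imread("pics/w22f.png")
cv2.imwrite("pics/w22.png",cv2.resize(a[70:190,220:300],None,fx=5,fy=5,interpolation=2))
E
```

```text
(no output)
```

View pics/w22.png

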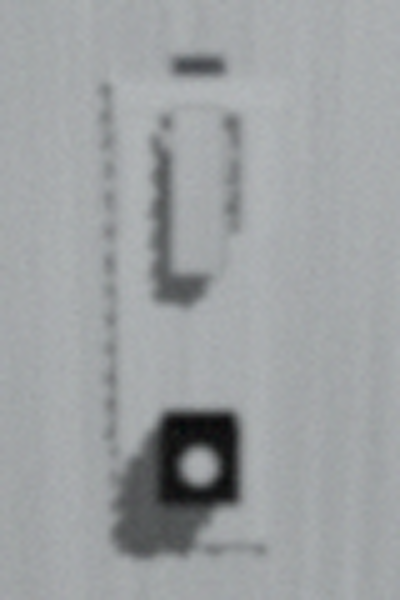

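```bash
python3 - <<'E'
from h import *
f=lambda P:(np.array(P,float)+.5)/5-.5+np.array([220,70])
yaw=.185;xd=np.array([np.cos(yaw),np.sin(yaw)]);yd=np.array([-xd[1],xd[0]]);mid=np.array([.5233,-.1778])
def loc(P,z):
    X=ray("wrist",f(P),z)[:,:2]-mid; return 1000*np.c_[X@xd,X@yd]
print("slot end",loc([(172,56),(226,56)],.06));print("nose",loc([(108,79),(287,79)],.064));print("tail",loc([(265,550)],.064));print("dot",loc([(199,466)],.094))
ctrl.hand_in()
E
```

```text
slot end [[-6.8571 26.5669]
 [ 5.4404 26.5892]]
nose [[-21.2426  21.1001]
 [ 19.1781  21.1735]]
tail [[ 15.6664 -87.3351]]
dot [[ -0.5111 -62.4094]]
the job is handed in; nothing more can be done
```

The latch plate with the oblong eye is hooked under the stud's head and lies flat on the lid with its eye centred over the slot. The job is handed in, at about 21 s of the 50 s allowed.

- **Tilting:** A light grip did not make the plate droop. I pressed its tail on the lid's edge until it hung about 0.57 rad nose down.
- **Hooking:** I lowered the eye over the +y end of the head and drew the nose bar back to the shank. Contact showed at about 3.4 N, against the stud's 20 N limit. I then levelled the plate past the other end in small steps with a 3 N grip. The force readings at the end of each step stayed within a few newtons.
- **Sliding and release:** I slid it about 13.5 mm toward +y and pressed it down. The reading went from about -1.6 N, the plate's weight, to +3.3 N. Then I opened the gripper and backed off.

**Last checks:**
- **Centring:** The close view before release put the eye within about 0.2 mm of the slot's middle, both along and across the slot. After release, the coarser view from farther up put it about 0.9 mm short along the slot and 0.3 mm off sideways. These differ by about 1 mm, within what I would expect from pixel and camera error.
- **Held under the head:** Both ends of the head overlap the plate.
- **Bystanders:** The twin plate, the blue and green look-alikes and the other things looked undisturbed in the scene picture. I did not measure their positions again.

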